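Load the napkin-ring stand and lay up the paddle

TASK

Get the napkin-ring stand ready: take the steel cap off the end of its rod and stand it on the orange trivet, slide all the square wooden napkin rings that lie on the slab onto the rod in order of size with the largest next to the upright, and only then push the cap fully home on the rod's end again. Also lay the wooden stirring paddle across the stand's two forks. Do not move the glasses, the tin caddy, the sugar dispenser or the teaspoon.

Things in the scene. Friction and masses are not known exactly. Their poses are not given: they have to be found in the camera images.
- rod_root (a point): Where the fixed dark-wood stand's level steel rod leaves its upright, on the rod's axis, 100 mm above the slab. The round rod, 10 mm thick, 170 mm long, runs from here along this frame's -y to its free end; z up. Upright: 40 mm wide, 16 mm thick (on the +y side), rising 16 mm above the rod's axis. Base board 155 x 220, 12 mm thick, from 35 mm before (-x) to 120 mm behind the rod.
- rod_tip (a point): The free end of the rod (170 mm from the root), on its axis, same axes as rod_root (outward is -y). The last 4 mm taper to 5 mm thick.
- fork_rest (a point): Middle of the stand's paddle rest, 85 mm behind the rod (+x): half-way between two wooden forks, at the notch bottoms (100 mm above the slab). The forks stand 80 mm apart along this frame's y (parallel to the rod); each is 10 mm thick (y), 38 mm wide, with a notch 24 mm wide (x) between prongs 22 mm high. Open space between the forks down to the base board.
- cap_center (a point): Centre of the steel end cap, a square block 36 wide (x), 36 high (z), 34 mm long (y), about 80 g. A square blind bore, 16 mm wide, 24 mm deep, opens in its +y end; its -y end has a dome 11 mm high. At the start it sits loosely home on the rod's free end: centre 3 mm below the rod's axis, 7 to 8 mm inward (+y) of the rod's tip (7 mm = fully home). It slides off outwards (-y).
- trivet_top (a point): Centre of the upper face of the orange silicone trivet, a flat fixed disc 140 mm across, 4 mm thick, lying on the slab.
- paddle_mid (a point): Balance point of the wooden stirring paddle, half-way up its 11 mm thickness. It is 226 mm long along its y axis and lies flat (z up) on the slab before the stand: a handle 14 mm wide from y = -115 to +65 mm, then a blade 28 mm wide, 6 mm thick, to +111 mm. About 30 g.
- ring_1_center (a point): Centre of a square light-wood napkin ring, outside 56 x 56 mm (x, z), 30 mm long along its y axis, with a square 18 x 18 mm hole right through the middle along y (walls 19 mm). It stands on the slab with the hole level. May be absent (None from the start). Hung on the rod its centre is 4 mm below the rod's axis.
- ring_2_center (a point): Centre of a square light-wood napkin ring, outside 48 x 48 mm (x, z), 30 mm long along its y axis, with a square 18 x 18 mm hole right through the middle along y (walls 15 mm). It stands on the slab with the hole level. May be absent (None from the start). Hung on the rod its centre is 4 mm below the rod's axis.
- ring_3_center (a point): Centre of a square light-wood napkin ring, outside 40 x 40 mm (x, z), 30 mm long along its y axis, with a square 18 x 18 mm hole right through the middle along y (walls 11 mm). It stands on the slab with the hole level. May be absent (None from the start). Hung on the rod its centre is 4 mm below the rod's axis.
- ring_4_center (a point): Centre of a square light-wood napkin ring, outside 32 x 32 mm (x, z), 30 mm long along its y axis, with a square 18 x 18 mm hole right through the middle along y (walls 7 mm). It stands on the slab with the hole level. May be absent (None from the start). Hung on the rod its centre is 4 mm below the rod's axis.
Not all that is in view belongs to the job. What is shaped like the part that bears paddle_mid but pink or turquoise is not meant.

How it is judged:
On the way, in this order (a step that is already met when the one before it is completed fails the run):
1. the cap is off the rod and stands, released, on the trivet (horizontal distance between cap_center and trivet_top below 0.055 m and height (world z) of cap_center between 0.014 and 0.03 m and angle between cap_center's own z axis and vertical below 0.15 rad and contact force between the fingers and cap below 0.1 N), for 0.2 s.
2. every napkin ring present is threaded on the rod and let go, largest next to the upright, then in falling size (x of ring_1_center in the frame of rod_root between -0.008 and 0.008 m and z of ring_1_center in the frame of rod_root between -0.01 and 0.003 m and y of ring_1_center in the frame of rod_root between -0.16 and -0.01 m and angle between the y axis of each of ring_1_center, ring_2_center, ring_3_center, ring_4_center and the y axis of rod_root, either way round below 0.3 rad and x of ring_2_center in the frame of rod_root between -0.008 and 0.008 m and z of ring_2_center in the frame of rod_root between -0.01 and 0.003 m and y of ring_2_center in the frame of rod_root between -0.16 and -0.01 m and x of ring_3_center in the frame of rod_root between -0.008 and 0.008 m and z of ring_3_center in the frame of rod_root between -0.01 and 0.003 m and y of ring_3_center in the frame of rod_root between -0.16 and -0.01 m and x of ring_4_center in the frame of rod_root between -0.008 and 0.008 m and z of ring_4_center in the frame of rod_root between -0.01 and 0.003 m and y of ring_4_center in the frame of rod_root between -0.16 and -0.01 m and ((y of rod_root in the frame of ring_2_center above 0 m and y of ring_1_center in the frame of ring_2_center above 0.02 m) or (y of rod_root in the frame of ring_2_center below 0 m and y of ring_1_center in the frame of ring_2_center below -0.02 m)) and ((y of rod_root in the frame of ring_3_center above 0 m and y of ring_1_center in the frame of ring_3_center above 0.02 m) or (y of rod_root in the frame of ring_3_center below 0 m and y of ring_1_center in the frame of ring_3_center below -0.02 m)) and ((y of rod_root in the frame of ring_4_center above 0 m and y of ring_1_center in the frame of ring_4_center above 0.02 m) or (y of rod_root in the frame of ring_4_center below 0 m and y of ring_1_center in the frame of ring_4_center below -0.02 m)) and ((y of rod_root in the frame of ring_3_center above 0 m and y of ring_2_center in the frame of ring_3_center above 0.02 m) or (y of rod_root in the frame of ring_3_center below 0 m and y of ring_2_center in the frame of ring_3_center below -0.02 m)) and ((y of rod_root in the frame of ring_4_center above 0 m and y of ring_2_center in the frame of ring_4_center above 0.02 m) or (y of rod_root in the frame of ring_4_center below 0 m and y of ring_2_center in the frame of ring_4_center below -0.02 m)) and ((y of rod_root in the frame of ring_4_center above 0 m and y of ring_3_center in the frame of ring_4_center above 0.02 m) or (y of rod_root in the frame of ring_4_center below 0 m and y of ring_3_center in the frame of ring_4_center below -0.02 m)) and contact force between the fingers and ring_1 below 0.1 N and contact force between the fingers and ring_2 below 0.1 N and contact force between the fingers and ring_3 below 0.1 N and contact force between the fingers and ring_4 below 0.1 N), for 0.2 s.
3. the cap is fully home on the rod's end (x of cap_center in the frame of rod_tip between -0.007 and 0.007 m and z of cap_center in the frame of rod_tip between -0.009 and 0.004 m and y of cap_center in the frame of rod_tip between 0.001 and 0.012 m and angle between the y axis of cap_center and the y axis of rod_tip, either way round below 0.25 rad), for 0.2 s.
At the end, for the whole second after the job is handed in: Every napkin ring present hangs on the rod in falling size from the upright outwards; the cap is on the rod's end, home to within about 5 mm; the paddle lies in both fork notches, parallel to the rod within about 8 degrees, its balance point within 30 mm of the middle between the forks; all at rest (all of step 3 and x of ring_1_center in the frame of rod_root between -0.008 and 0.008 m and z of ring_1_center in the frame of rod_root between -0.01 and 0.003 m and y of ring_1_center in the frame of rod_root between -0.16 and -0.01 m and angle between the y axis of each of ring_1_center, ring_2_center, ring_3_center, ring_4_center and the y axis of rod_root, either way round below 0.3 rad and x of ring_2_center in the frame of rod_root between -0.008 and 0.008 m and z of ring_2_center in the frame of rod_root between -0.01 and 0.003 m and y of ring_2_center in the frame of rod_root between -0.16 and -0.01 m and x of ring_3_center in the frame of rod_root between -0.008 and 0.008 m and z of ring_3_center in the frame of rod_root between -0.01 and 0.003 m and y of ring_3_center in the frame of rod_root between -0.16 and -0.01 m and x of ring_4_center in the frame of rod_root between -0.008 and 0.008 m and z of ring_4_center in the frame of rod_root between -0.01 and 0.003 m and y of ring_4_center in the frame of rod_root between -0.16 and -0.01 m and ((y of rod_root in the frame of ring_2_center above 0 m and y of ring_1_center in the frame of ring_2_center above 0.02 m) or (y of rod_root in the frame of ring_2_center below 0 m and y of ring_1_center in the frame of ring_2_center below -0.02 m)) and ((y of rod_root in the frame of ring_3_center above 0 m and y of ring_1_center in the frame of ring_3_center above 0.02 m) or (y of rod_root in the frame of ring_3_center below 0 m and y of ring_1_center in the frame of ring_3_center below -0.02 m)) and ((y of rod_root in the frame of ring_4_center above 0 m and y of ring_1_center in the frame of ring_4_center above 0.02 m) or (y of rod_root in the frame of ring_4_center below 0 m and y of ring_1_center in the frame of ring_4_center below -0.02 m)) and ((y of rod_root in the frame of ring_3_center above 0 m and y of ring_2_center in the frame of ring_3_center above 0.02 m) or (y of rod_root in the frame of ring_3_center below 0 m and y of ring_2_center in the frame of ring_3_center below -0.02 m)) and ((y of rod_root in the frame of ring_4_center above 0 m and y of ring_2_center in the frame of ring_4_center above 0.02 m) or (y of rod_root in the frame of ring_4_center below 0 m and y of ring_2_center in the frame of ring_4_center below -0.02 m)) and ((y of rod_root in the frame of ring_4_center above 0 m and y of ring_3_center in the frame of ring_4_center above 0.02 m) or (y of rod_root in the frame of ring_4_center below 0 m and y of ring_3_center in the frame of ring_4_center below -0.02 m)) and x of paddle_mid in the frame of fork_rest between -0.01 and 0.01 m and z of paddle_mid in the frame of fork_rest between -0.001 and 0.012 m and y of paddle_mid in the frame of fork_rest between -0.03 and 0.03 m and angle between the y axis of paddle_mid and the y axis of fork_rest, either way round below 0.15 rad and linear speed of each of ring_1, ring_2, ring_3, ring_4, cap, paddle below 0.05 m/s); the robot touches nothing.
It fails at once if a glass, the caddy, the dispenser or the teaspoon is shoved more than 3 cm (distance of any of glass_1, glass_2, glass_3, glass_4, caddy, sugar_dispenser, teaspoon from where it was at the start of the episode above 0.03 m).
Of ring_1, ring_2, ring_3, ring_4 only 2 to 4 are there at a start; the rules pass over those that are not, and their reading is None.
At some moment in a run one of ring_1, ring_2, ring_3, ring_4, paddle may be knocked a few centimetres aside while the robot is not near it.
It also fails if it takes over 210 s, if anything falls off the work surface, if the arm or the gripper's body presses on something with over 40 N, if the wrist force passes 120 N, or if a joint passes its speed limit or range.

ROBOT

A 6-joint arm with a two-finger parallel gripper is mounted at the origin on the work surface. World frame = base frame: x ahead of the robot, y to its left, z up, the work surface at z = 0. Lengths are in m, angles in rad, forces in N, time in s.
With the tool pointing down it reaches from about 0.425 to 0.95 m from the base axis. Payload 3.5 kg.
Tool frame: the origin (TCP) lies on the centre line of the jaws, within the pads' length; the fingertips stand 8 mm ahead of it and the grasp point (between the pads) lies 11 mm behind it; z points along the fingers, y is the line along which they close (so a half turn about z gives the same grasp; the last joint's range is limited). The gripper opens to 85 mm and grips with 20 to 120 N. Pads are 22 mm wide; open, the fingers measure 114 mm over their backs; the gripper's body (76 mm by 85 mm) begins 54 mm behind the grasp point. The pads swing forward as they close: fully open they stand 13 mm farther back than shut.
Start: joints at [-1.383, 0.286, 1.577, -0, 1.279, -0.15], TCP at [0.224, -0.637, 0.212] pointing down, gripper open.
Joint ranges: [-2.77, 2.77], [-0.9, 2.22], [0.21, 2.48], [-1.53, 4.67], [0.24, 2.81], [-2.84, 2.84]. Speed limits (rad/s): [2.79, 2.79, 3.14, 3.14, 3.14, 3.14].

INTERFACE

Orientations are given as a unit quaternion [x, y, z, w].
In Python, from plant import ctrl gives the robot as it stands. The module is installed in compiled form; this text tells all that it offers.
- The arm moves only by the tool send_rows, never from a script. Its argument "steps" is a list of rows, each a list of 5 numbers: the shift along the tool's x, y, z in m, then the turn about the tool's z in degrees, then the opening, from -1 (shut) to 1 (fully open). A call has 1 to 12 rows; each row is the pose to reach, as a shift and turn from the pose commanded when the call began, along the tool's axes at that moment; what a row does not reach only later rows make up. A row lasts 1/10 s, in which the tool goes at most 50 mm and 8.59 degrees, less where a joint would pass 70% of its speed; a pose out of reach is approached as far as the arm can. A call with a gripper value outside its range is refused whole. The fingers move at their own pace and stop on an object; "squeeze" is the grip in N (left out, the last holds). Time passes only in rows, so rows that repeat a pose let the fingers close. It gives the time, the measured TCP pose, the force, the opening and the grip force at its end, in the units of the state.
- ctrl.get_state(): the state, without advancing time (a new reading comes with each control period).
- ctrl.read_camera(name): name is "scene" or "top"; returns the picture (420x560x3 uint8, red, green, blue); there is no depth.
- ctrl.calibration(name): a dict with "intrinsics" (3x3 intrinsics, pixels), "extrinsics" (4x4, takes a point from world to camera coordinates). Camera axes: x right, y up, looking along -z (the intrinsics and any distortion apply to the point x, -y, -z); pixel columns grow to the right and rows downward; lengths in m; the calibration is good to about 2 mm. A picture is of the moment at which its call begins. calibration takes no time and is no camera call.
- ctrl.sign_off(): hands the job in; it is judged then, once.
The state is a dict: "time": time; "qpos": joint angles; "dq": joint speeds; "joint_efforts": joint torques, N m; "eef_pos": TCP position; "tcp_rot": TCP orientation; "contact_force": force on the tool from outside, world axes, zero at the start; "wrist_torque": the same for the moment, N m; "opening": opening from 0.0 (shut) to 1.0 (fully open); "finger_force": force on a finger pad.
Only numpy, scipy, OpenCV 4.12 (cv2) and the standard library are available. Lean on these libraries where they do the work, as an engineer would, in place of code of your own. Each camera call takes 0.05 s, during which the arm holds its last target. There are 200 camera calls.

## Working session

There is one attempt and no reset: what is moved stays moved. The work goes in short steps, Python scripts to look and compute and a tool call to move; the robot and the scene stay as the last step left them, time stands still between calls to the robot, and variables do not carry over. Pictures are saved under pics/ and viewed, at most 14 in all, crops included, and the job is handed in when it is done.

Besides the shell and the picture viewer there is one more tool, called after "Emit:" by a JSON object that holds its "fn" and its "kwargs". send_rows: Moves the arm, as the interface text tells. Its arguments: {"type":"object","properties":{"steps":{"type":"array","items":{"type":"array","items":{"type":"number"}}},"squeeze":{"type":"number"}},"required":["steps"]}

```bash
mkdir -p pics; python3 - <<'E'
from plant import ctrl
import cv2
for n in("scene","top"):
    im=ctrl.read_camera(n); cv2.imwrite(f"pics/{n}0.png",im[:,:,::-1]); c=ctrl.calibration(n); print(n,c)
print(ctrl.get_state())
E
```

```text
scene {'intrinsics': array([[472.01740318,   0.        , 274.99383459],
       [  0.        , 472.01740318, 208.69722473],
       [  0.        ,   0.        ,   1.        ]]), 'extrinsics': array([[-0.64643806,  0.76294638, -0.00553632,  0.31329481],
       [-0.66356725, -0.55862404,  0.49761199,  0.2587008 ],
       [ 0.37655854,  0.32534905,  0.86738207, -1.26564625],
       [ 0.        ,  0.        ,  0.        ,  1.        ]])}
top {'intrinsics': array([[420.0841896 ,   0.        , 285.71862661],
       [  0.        , 420.0841896 , 209.95523657],
       [  0.        ,   0.        ,   1.        ]]), 'extrinsics': array([[ 2.96996882e-02, -9.99558865e-01,  5.81960553e-05,
        -2.37388366e-02],
       [ 9.97784846e-01,  2.96504443e-02,  5.95504130e-02,
        -4.56413975e-01],
       [-5.95258688e-02, -1.71056156e-03,  9.98225298e-01,
        -1.01018641e+00],
       [ 0.00000000e+00,  0.00000000e+00,  0.00000000e+00,
         1.00000000e+00]])}
{'time': 0.1, 'qpos': array([-1.38298563e+00,  2.87082919e-01,  1.57801501e+00, -3.51220234e-06,
        1.27862624e+00, -1.49990075e-01]), 'dq': array([ 0.00201881, -0.00083268, -0.00436633,  0.00140348,  0.00032548,
        0.00045661]), 'joint_efforts': array([ 5.89975916e-04, -4.07298839e+01, -2.93699831e+01, -1.40799957e-04,
        3.40659033e-03,  6.40148201e-07]), 'eef_pos': array([ 0.22361735, -0.63621097,  0.2104901 ]), 'tcp_rot': array([ 9.85769561e-01,  1.68098890e-01, -2.18334132e-05, -1.06553351e-03]), 'contact_force': array([ 0.63736732,  0.03321561, -0.49494618]), 'wrist_torque': array([ 0.00831047,  0.00160094, -0.03727023]), 'finger_force': 0.0, 'opening': 0.9979143654832863}
```

View pics/scene0.png

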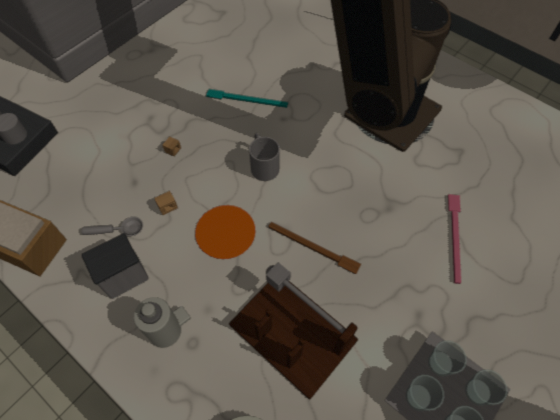

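View pics/top0.png

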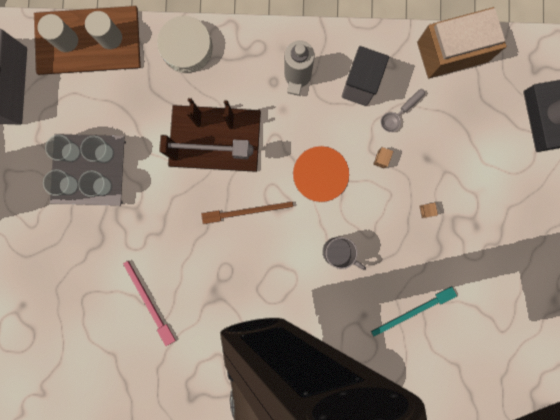

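```bash
cat > h.py <<'E'
import numpy as np, cv2
from plant import ctrl
C={n:ctrl.calibration(n) for n in("scene","top")}
def ray(n,p):
    K,E=C[n]["intrinsics"],C[n]["extrinsics"]
    d=np.linalg.inv(K)@[p[0],p[1],1.]; d=d*[1,-1,-1]
    return -E[:3,:3].T@E[:3,3], E[:3,:3].T@d
def plane(n,p,z):
    o,d=ray(n,p); return (o+d*(z-o[2])/d[2])
def proj(n,P):
    K,E=C[n]["intrinsics"],C[n]["extrinsics"]
    q=E[:3,:3]@np.asarray(P,float)+E[:3,3]; q=K@(q*[1,-1,-1]); return q[:2]/q[2]
def tri(ps,pt):
    A=[];b=[]
    for n,p in(("scene",ps),("top",pt)):
        o,d=ray(n,p); d/=np.linalg.norm(d); M=np.eye(3)-np.outer(d,d); A.append(M); b.append(M@o)
    return np.linalg.lstsq(np.vstack(A),np.hstack(b),rcond=None)[0]
def crop(im,x,y,w,h,s):
    return cv2.resize(im[y:y+h,x:x+w,::-1],None,fx=s,fy=s,interpolation=cv2.INTER_CUBIC)
def rows(d,yaw=0,grip=None): pass
def tool(target):
    "shift in tool axes from the measured pose to a world target, plus axes"
    from scipy.spatial.transform import Rotation as R
    s=ctrl.get_state(); r=R.from_quat(s["tcp_rot"]); return r.inv().apply(np.asarray(target)-s["eef_pos"]), r.as_matrix()
E
python3 - <<'E'
from h import *
t=cv2.imread("pics/top0.png")[:,:,::-1]; s=cv2.imread("pics/scene0.png")[:,:,::-1]
m=np.vstack([np.hstack([crop(t,155,95,120,90,3.3333),crop(t,360,130,80,90,3.3333)[:, :266]]),
 np.hstack([crop(s,225,255,140,145,2.06)[:298,:288],crop(s,145,130,50,90,3.3333)[:298],crop(s,265,215,100,60,2)[[*range(120)]+[119]*178]])])if 0 else None
a=np.hstack([crop(t,155,95,120,85,3.5),crop(t,360,130,90,85,3.5)]); b=np.hstack([crop(s,225,255,140,140,2.1),crop(s,145,130,50,84,3.5),crop(s,262,218,100,84,2.5)[:294]])
h=294;b=np.hstack([crop(s,225,258,140,140,2.1)[:h],crop(s,145,130,50,84,3.5)[:h],cv2.copyMakeBorder(crop(s,262,218,104,60,2.5),0,h-150,0,0,0)])
w=max(a.shape[1],b.shape[1]); P=lambda i:cv2.copyMakeBorder(i,0,0,0,w-i.shape[1],0)
m=np.vstack([P(a),P(b)]); print(m.shape); cv2.imwrite("pics/m1.png",m[:600,:800])
E
```

```text
Traceback (most recent call last):
ValueError: all the input array dimensions except for the concatenation axis must match exactly, but along dimension 0, the array at index 0 has size 294 and the array at index 2 has size 210
```

```bash
cat >> h.py <<'E'
def montage(crops,name,W=800,H=600):
    "crops: (im,x,y,w,h,scale) packed left-to-right in rows, with pixel ticks every 10 px"
    M=np.zeros((H,W,3),np.uint8); x=y=rh=0
    for im,cx,cy,cw,ch,s in crops:
        c=crop(im,cx,cy,cw,ch,s)
        for k in range(0,cw,10): cv2.line(c,(int(k*s),0),(int(k*s),6 if k%50 else 12),(0,255,0),1)
        for k in range(0,ch,10): cv2.line(c,(0,int(k*s)),(6,int(k*s)),(0,255,0),1)
        if x+c.shape[1]>W: x=0;y+=rh;rh=0
        c=c[:H-y,:W-x]; M[y:y+c.shape[0],x:x+c.shape[1]]=c; x+=c.shape[1]; rh=max(rh,c.shape[0])
    cv2.imwrite(name,M)
E
python3 - <<'E'
from h import *
t=cv2.imread("pics/top0.png")[:,:,::-1]; s=cv2.imread("pics/scene0.png")[:,:,::-1]
montage([(t,155,95,115,85,4),(t,370,140,70,80,4),(s,225,258,140,130,2),(s,150,130,40,86,3),(s,262,218,104,60,3)],"pics/m1.png")
for n,im in(("top",t),("scene",s)):
    hsv=cv2.cvtColor(np.ascontiguousarray(im),cv2.COLOR_RGB2HSV)
    m=cv2.inRange(hsv,(5,90,60),(20,255,255))
    k,l,st,ce=cv2.connectedComponentsWithStats(m)
    for i in range(1,k):
        if st[i,4]>40: print(n,st[i],ce[i].round(1),plane(n,ce[i],0.01).round(3),np.median(hsv[l==i],0))
E
```

```text
top [  34    6  107   69 4499] [89.8 43.6] [0.86  0.493 0.01 ] [ 12. 153. 115.]
top [ 418   23   88   55 1607] [449.9  54.1] [ 0.86  -0.409  0.01 ] [ 14. 134. 104.]
top [ 171  103   89   43 1754] [208.8 129.2] [0.652 0.186 0.01 ] [  9. 159.  71.]
top [160 136   7  17  79] [162.7 143.4] [0.613 0.298 0.01 ] [  9. 156.  72.]
top [ 293  146   56   56 2492] [320.6 173.6] [ 0.549 -0.093  0.01 ] [ 10. 193. 192.]
top [374 148  19  20 256] [383.2 157.3] [ 0.594 -0.246  0.01 ] [ 13.  123.  167.5]
top [ 169  150   89   21 1126] [218.4 161.3] [0.572 0.159 0.01 ] [  9. 158.  67.]
top [202 202  91  22 581] [240.5 212. ] [0.449 0.1   0.01 ] [ 11. 150. 124.]
top [420 203  18  14 199] [428.6 209.8] [ 0.468 -0.359  0.01 ] [ 13. 123. 154.]
top [224 342  25  32 162] [234.7 357.7] [0.099 0.101 0.01 ] [12. 93. 63.]
top [243 369  17  19  92] [250.6 378. ] [0.053 0.062 0.01 ] [12. 92. 63.]
top [231 372  28  48 321] [241.8 396. ] [0.01  0.081 0.01 ] [12. 92. 67.]
top [255 383  28  34 228] [268.  399.7] [0.003 0.019 0.01 ] [12. 92. 63.]
top [253 408  14  12  48] [259.9 413.2] [-0.029  0.037  0.01 ] [12. 92. 63.]
scene [163 137  18  19 194] [171.8 145. ] [ 0.46  -0.365  0.01 ] [ 16. 134.  95.]
scene [155 191  22  24 326] [165.7 202.6] [ 0.588 -0.252  0.01 ] [ 16. 133. 103.]
scene [   0  200   66   76 1575] [ 38.5 245.7] [ 0.85  -0.389  0.01 ] [ 16. 150.  74.]
scene [ 195  205   61   54 2598] [224.8 231.6] [ 0.553 -0.092  0.01 ] [ 13. 242. 119.]
scene [269 222  92  52 659] [320.8 249.6] [0.448 0.103 0.01 ] [ 14. 173.  76.]
```

View pics/m1.png

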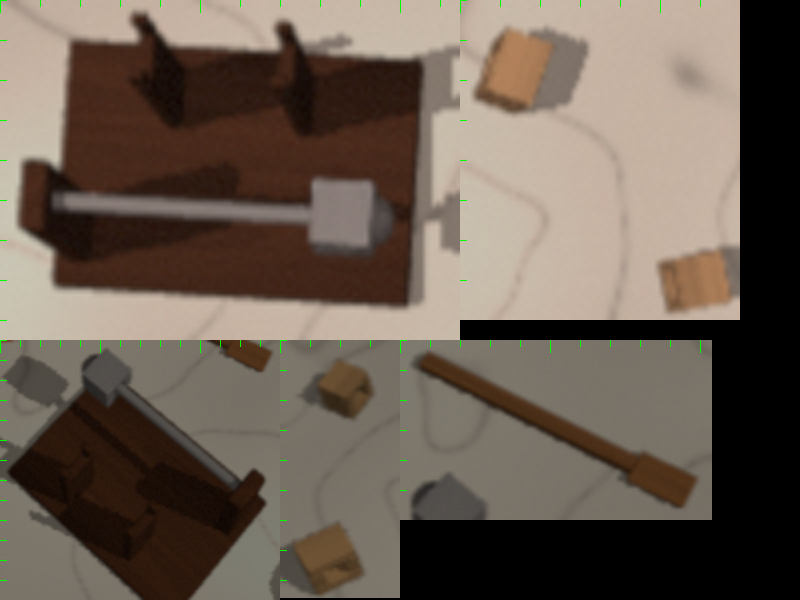

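```bash
cat > meas.py <<'E'
from h import *
def hsvof(n): 
    im=ctrl.read_camera(n); return im,cv2.cvtColor(np.ascontiguousarray(im),cv2.COLOR_RGB2HSV)
def comp(hsv,lo,hi,seed):
    m=cv2.inRange(hsv,lo,hi); k,l,st,ce=cv2.connectedComponentsWithStats(m)
    i=1+np.argmin([np.hypot(*(c-seed))+(1e3 if s[4]<40 else 0) for c,s in zip(ce[1:],st[1:])])
    return (l==i).astype(np.uint8)
def rect(n,m,z):
    "min-area rectangle of a mask on the plane z: centre, sides, yaw deg of long side"
    c=max(cv2.findContours(m,cv2.RETR_EXTERNAL,cv2.CHAIN_APPROX_NONE)[0],key=len)[:,0]
    P=np.array([plane(n,p,z)[:2] for p in c],np.float32)*1000
    (cx,cy),(w,h),a=cv2.minAreaRect(P)
    if w<h: w,h,a=h,w,a+90
    return np.array([cx,cy,w,h,(a+90)%180-90]).round(1)
E
python3 - <<'E'
from meas import *
im,hsv=hsvof("top")
# rod + cap: grey, inside stand
sub=cv2.inRange(hsv,(0,0,95),(179,85,255)); sub[:,:168]=0; sub[:,262:]=0; sub[:138]=0; sub[158:]=0
xs=np.arange(176,228); ys=[np.average(np.arange(138,158),weights=sub[138:158,x]+1e-9) for x in xs]
P=np.array([plane("top",(x,y),0.1)[:2] for x,y in zip(xs,ys)]); f=np.polyfit(P[:,1],P[:,0],1); print("rod x=",f, "rms",np.std(P[:,0]-np.polyval(f,P[:,1])))
for r in range(138,158): print(r,"".join("#" if v else "." for v in sub[r,166:262]))
for seed in((383,157),(428,210)):
    m=comp(hsv,(5,80,60),(22,255,255),seed)
    for z in(0.032,0.04): print(seed,z,rect("top",m,z))
print("paddle",rect("top",comp(hsv,(5,90,60),(20,255,255),(240,212)),0.008))
print("trivet",rect("top",comp(hsv,(5,180,60),(20,255,255),(320,174)),0.004))
E
```

```text
rod x= [0.03363193 0.58290458] rms 0.0005871535892001364
138 .............................................................................................###
139 ....................................................................#........................###
140 ...................................................................###############...........###
141 ...................................................................###############...........###
142 ...................................................................###############...........###
143 ..........###......................................................###############...........###
144 .....####################..........................................###############...........###
145 .....####################################.#........................###############...........###
146 .....######################################################........###############...........###
147 ............######################################################################...........###
148 ............................#
[... 568 characters left out ...]
####
154 ..................................................................################..........####
155 ...................................................................##############...........####
156 ..........................................................................#######...........####
157 ..#.........................................................................................####
(383, 157) 0.032 [ 590.2 -241.2   47.2   34.2  -17.2]
(383, 157) 0.04 [ 588.7 -239.3   46.8   34.   -17.2]
(428, 210) 0.032 [ 466.4 -351.4   38.6   31.4  -78.1]
(428, 210) 0.04 [ 465.8 -348.7   38.3   31.2  -78.1]
paddle [452.5  84.6 224.5  26.2 -78.8]
trivet [550.6 -93.5 132.  131.2   1.6]
```

```bash
python3 - <<'E'
from meas import *
t=ctrl.read_camera("top");s=ctrl.read_camera("scene")
montage([(t,368,142,30,30,10),(t,415,196,28,28,10),(s,150,186,30,30,10),(s,158,132,28,28,10)],"pics/m2.png")
print(plane("top",(240,147.2),.115), plane("top",(232.5,147.2),.115),plane("top",(247.8,147.2),.115))
E
```

```text
[0.58705347 0.09501307 0.115     ] [0.58655987 0.11161832 0.115     ] [0.5875668  0.07774358 0.115     ]
```

View pics/m2.png

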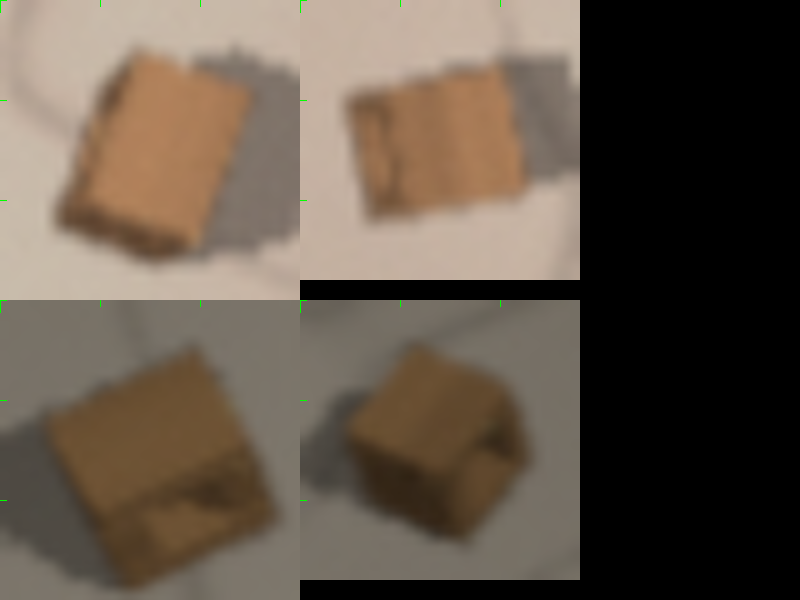

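```bash
cat >> h.py <<'E'
def go(*ts):
    "print tool shift (mm) and turn (deg) from the present pose to each (x,y,z,phi)"
    s=ctrl.get_state()
    for x,y,z,ph in ts:
        sh,M=tool((x,y,z)); p0=np.degrees(np.arctan2(M[1,0],M[0,0]))
        print((sh*1000).round(1), "turn",round(-((ph-p0+180)%360-180),1),"| at",s["eef_pos"].round(4),round(p0,1),"t",s["time"],"op",round(s["opening"],2),"F",s["contact_force"].round(1))
E
python3 - <<'E'
from meas import *
go((.586,.095,.20,88.07),(.586,.095,.091,88.07))
off=lambda c,o,P:[(o[0]+(x-c[0])/10-.5,o[1]+(y-c[1])/10-.5) for x,y in P]
A=[plane("top",p,.04)[:2] for p in off((0,0),(368,142),[(138,50),(252,92),(195,248),(88,205)])]
B=[plane("top",p,.032)[:2] for p in off((300,0),(415,196),[(380,88),(505,65),(525,190),(398,212)])]
for n,Q in(("A",A),("B",B)):
    Q=np.array(Q); ax=(Q[0]+Q[3]-Q[1]-Q[2])/2; print(n,Q.mean(0).round(4),"len",np.hypot(*ax),"w",np.hypot(*((Q[0]+Q[1]-Q[2]-Q[3])/2)),"phi",np.degrees(np.arctan2(ax[1],ax[0])))
E
```

```text
[ 584.3 -570.1   11.8] turn -68.7 | at [ 0.2237 -0.6365  0.211 ] 19.4 t 0.25 op 1.0 F [-0.5  0.6 -0.6]
[ 584.3 -570.   120.8] turn -68.7 | at [ 0.2237 -0.6365  0.211 ] 19.4 t 0.25 op 1.0 F [-0.5  0.6 -0.6]
A [ 0.5907 -0.2422] len 0.028225880191603468 w 0.039847393176620394 phi 70.37963087148707
B [ 0.4675 -0.3546] len 0.0307454947241371 w 0.030112916161500528 phi 101.80937002763935
```

Emit:
{"fn": "send_rows", "kwargs": {"steps": [[0.1,-0.1,0,-10,1],[0.2,-0.2,0,-20,1],[0.4,-0.4,0,-50,1],[0.584,-0.57,0,-68.7,1],[0.584,-0.57,0,-68.7,1],[0.584,-0.57,0,-68.7,1],[0.584,-0.57,0,-68.7,1],[0.584,-0.57,0,-68.7,1],[0.584,-0.57,0,-68.7,1],[0.584,-0.57,0,-68.7,1],[0.584,-0.57,0,-68.7,1],[0.584,-0.57,0,-68.7,1]], "squeeze": 40}}

```text
time: 1.45
eef_pos: [0.49, -0.0969, 0.212]
tcp_rot: [0.719, 0.695, 0.0, 0.0]
contact_force: [0.5, -1.2, 1.0]
opening: 1.0
finger_force: 0.0
```

```bash
python3 -c "
from h import *
go((.586,.095,.20,88.07),(.586,.095,.091,88.07))"
```

```text
[195.   89.4  12. ] turn -0.0 | at [ 0.49   -0.0969  0.212 ] 88.0 t 1.45 op 1.0 F [ 0.5 -1.2  1. ]
[195.1  89.3 121. ] turn -0.0 | at [ 0.49   -0.0969  0.212 ] 88.0 t 1.45 op 1.0 F [ 0.5 -1.2  1. ]
```

Emit:
{"fn": "send_rows", "kwargs": {"steps": [[0.195,0.089,0.012,0,1],[0.195,0.089,0.012,0,1],[0.195,0.089,0.012,0,1],[0.195,0.089,0.012,0,1],[0.195,0.089,0.012,0,1],[0.195,0.089,0.012,0,1],[0.195,0.089,0.012,0,1],[0.195,0.089,0.012,0,1]]}}

```text
time: 2.25
eef_pos: [0.5846, 0.0915, 0.1998]
tcp_rot: [0.72, 0.694, -0.0, 0.0]
contact_force: [0.6, -0.1, 0.5]
opening: 1.0
finger_force: 0.0
```

```bash
python3 -c "
from meas import *
go((.586,.095,.091,88.07))
s,t=ctrl.read_camera('scene'),ctrl.read_camera('top')
montage([(s,225,200,140,150,2.8),(t,150,80,120,130,3),(s,130,110,70,110,2)],'pics/m3.png')"
```

```text
[  3.6   1.3 108.8] turn -0.1 | at [0.5846 0.0915 0.1998] 88.0 t 2.25 op 1.0 F [ 0.6 -0.1  0.5]
```

View pics/m3.png

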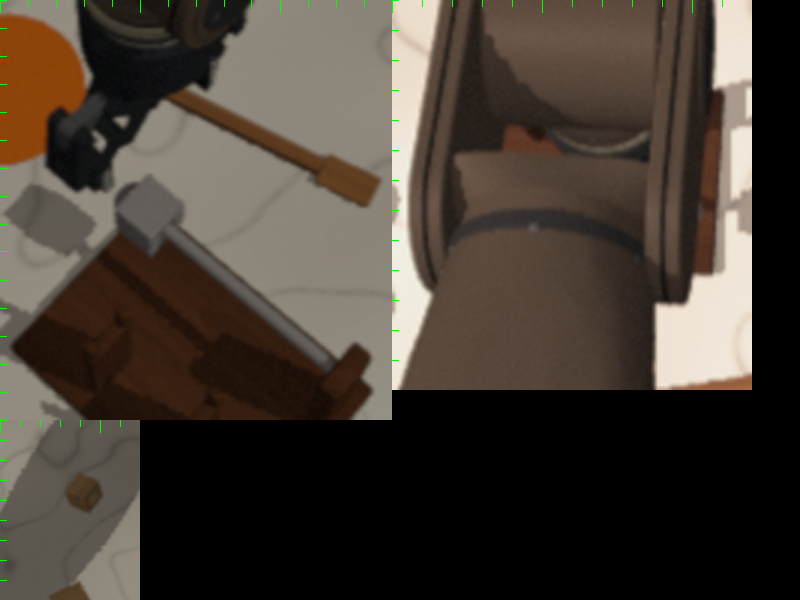

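Emit:
{"fn": "send_rows", "kwargs": {"steps": [[0.004,0.0015,0.03,0,1],[0.004,0.0015,0.06,0,1],[0.004,0.0015,0.09,0,1],[0.004,0.0015,0.109,0,1],[0.004,0.0015,0.109,0,1],[0.004,0.0015,0.109,0,1]]}}

```text
time: 2.95
eef_pos: [0.5868, 0.0962, 0.0912]
tcp_rot: [0.719, 0.695, 0.0, 0.0]
contact_force: [0.8, 0.4, 0.5]
opening: 0.999
finger_force: 0.0
```

```bash
python3 -c "
from meas import *
print(proj('scene',(.5866,.0947,.115)))
go((.586,.095,.091,88.07))
s=ctrl.read_camera('scene')
montage([(s,240,230,80,80,7)],'pics/m4.png')"
```

```text
[277.94128838 273.86908799]
[-1.2 -0.7  0.2] turn -0.1 | at [0.5868 0.0962 0.0912] 88.0 t 2.95 op 1.0 F [0.8 0.4 0.5]
```

View pics/m4.png

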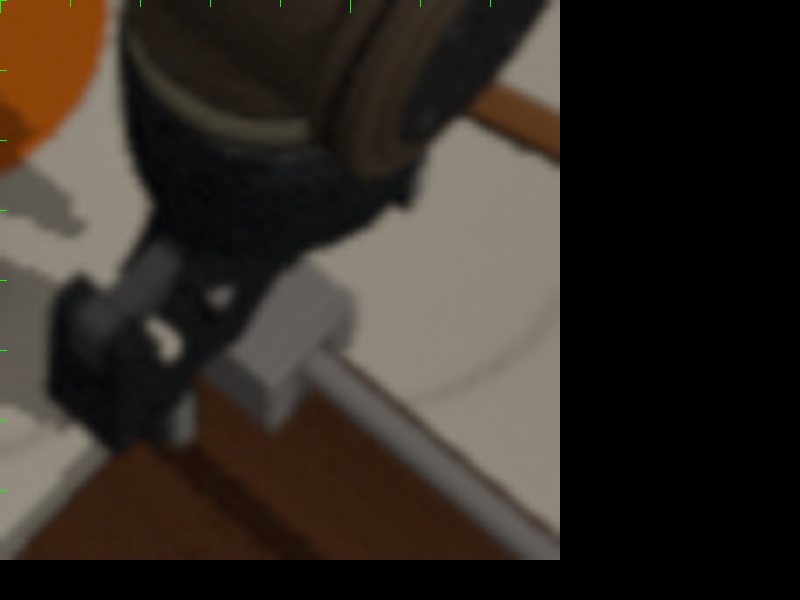

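Emit:
{"fn": "send_rows", "kwargs": {"steps": [[-0.001,0,0,0,0],[-0.001,0,0,0,-1],[-0.001,0,0,0,-1],[-0.001,0,0,0,-1],[-0.001,0,0,0,-1],[-0.001,0,0,0,-1],[-0.001,0,0,0,-1],[-0.001,0,0,0,-1]], "squeeze": 30}}

```text
time: 3.8
eef_pos: [0.5872, 0.0959, 0.0916]
tcp_rot: [0.719, 0.695, 0.0, 0.0]
contact_force: [-1.4, -0.2, 5.6]
opening: 0.405
finger_force: 30.0
```

```bash
python3 -c "
from meas import *
s=ctrl.get_state();print(s['opening'],s['finger_force'],s['contact_force'],s['eef_pos'])"
```

```text
0.4050115313978243 30.03727759758476 [-1.36932749 -0.15035123  5.57964918] [0.58718379 0.09594108 0.09161773]
```

Emit:
{"fn": "send_rows", "kwargs": {"steps": [[0,0,-0.0025,0,-1],[-0.01,0,-0.0025,0,-1],[-0.02,0,-0.0025,0,-1],[-0.03,0,-0.0025,0,-1],[-0.045,0,-0.0025,0,-1],[-0.065,0,-0.0025,0,-1],[-0.065,0,-0.0025,0,-1],[-0.065,0,-0.06,0,-1],[-0.065,0,-0.06,0,-1]]}}

```text
time: 4.7
eef_pos: [0.5877, 0.0302, 0.1563]
tcp_rot: [0.719, 0.695, 0.003, 0.004]
contact_force: [1.5, 0.3, 0.5]
opening: 0.406
finger_force: 30.4
```

```bash
python3 -c "
from meas import *
go((.55,-.093,.15,88.07),(.55,-.093,.022,88.07))"
```

```text
[-124.4  -33.5    6.1] turn -0.1 | at [0.5877 0.0302 0.1563] 88.0 t 4.7 op 0.41 F [1.5 0.3 0.5]
[-124.4  -34.7  134.1] turn -0.1 | at [0.5877 0.0302 0.1563] 88.0 t 4.7 op 0.41 F [1.5 0.3 0.5]
```

Emit:
{"fn": "send_rows", "kwargs": {"steps": [[-0.04,-0.012,0.006,0,-1],[-0.08,-0.024,0.006,0,-1],[-0.124,-0.034,0.006,0,-1],[-0.124,-0.034,0.04,0,-1],[-0.124,-0.034,0.08,0,-1],[-0.124,-0.034,0.11,0,-1],[-0.124,-0.034,0.125,0,-1],[-0.124,-0.034,0.136,0,-1],[-0.124,-0.034,0.136,0,-1],[-0.124,-0.034,0.136,0,-1]]}}

```text
time: 5.7
eef_pos: [0.5477, -0.0921, 0.0161]
tcp_rot: [0.719, 0.695, 0.001, 0.001]
contact_force: [-0.0, -0.1, 0.6]
opening: 0.4
finger_force: 36.1
```

```bash
python3 -c "
from meas import *
go((.55,-.093,.016,88.07))"
```

```text
[-0.8  2.3  0.1] turn 0.0 | at [ 0.5477 -0.0921  0.0161] 88.1 t 5.7 op 0.4 F [-0.  -0.1  0.6]
```

Emit:
{"fn": "send_rows", "kwargs": {"steps": [[0,0,0.001,0,-1],[0,0,0.002,0,-1],[0,0,0.002,0,-1]]}}

```text
time: 6.0
eef_pos: [0.548, -0.0918, 0.0157]
tcp_rot: [0.719, 0.695, 0.001, 0.001]
contact_force: [-1.6, 2.4, 9.7]
opening: 0.405
finger_force: 37.2
```

Emit:
{"fn": "send_rows", "kwargs": {"steps": [[0,0,0.001,0,0.4],[0,0,0.001,0,1],[0,0,0.001,0,1],[0,0,0,0,1],[0,0,-0.03,0,1],[0,0,-0.07,0,1],[0,0,-0.12,0,1],[0,0,-0.16,0,1],[0,0,-0.16,0,1]]}}

```text
time: 6.9
eef_pos: [0.5504, -0.0933, 0.1807]
tcp_rot: [0.719, 0.695, 0.003, 0.006]
contact_force: [-0.2, 0.5, 1.2]
opening: 1.001
finger_force: 0.0
```

```bash
python3 -c "
from meas import *
go((.59,-.242,.175,70.4))
s,t=ctrl.read_camera('scene'),ctrl.read_camera('top')
montage([(s,130,110,240,170,3),(t,360,130,100,100,2)],'pics/m5.png',800,600)"
```

```text
[-147.3   44.5    7. ] turn 17.7 | at [ 0.5504 -0.0933  0.1807] 88.1 t 6.9 op 1.0 F [-0.2  0.5  1.2]
```

View pics/m5.png

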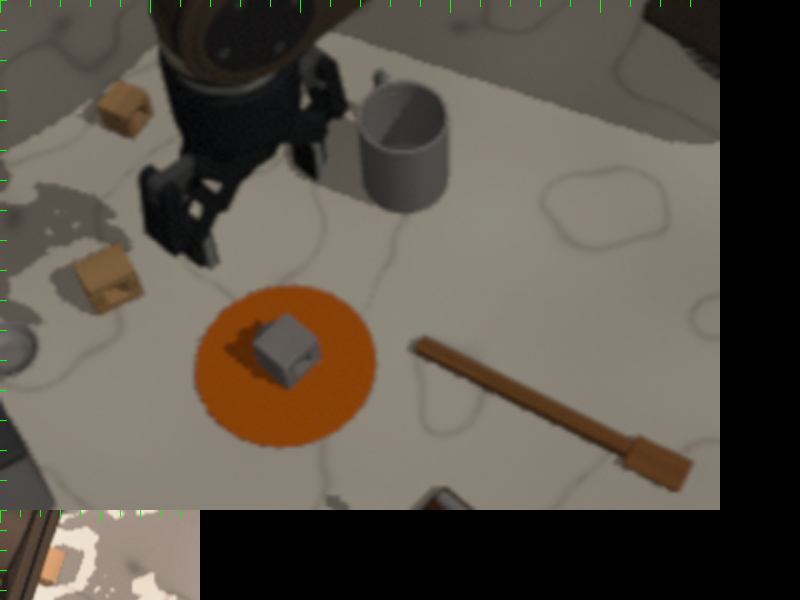

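Emit:
{"fn": "send_rows", "kwargs": {"steps": [[-0.05,0.015,0.007,8,0.4],[-0.1,0.03,0.007,16,0.4],[-0.147,0.0445,0.007,17.7,0.4],[-0.147,0.0445,0.007,17.7,0.4],[-0.147,0.0445,0.05,17.7,0.4],[-0.147,0.0445,0.09,17.7,0.4],[-0.147,0.0445,0.11,17.7,0.4],[-0.147,0.0445,0.11,17.7,0.4],[-0.147,0.0445,0.11,17.7,0.4]]}}

```text
time: 7.9
eef_pos: [0.5849, -0.2393, 0.0614]
tcp_rot: [0.817, 0.576, -0.001, -0.001]
contact_force: [-0.0, -1.6, 0.6]
opening: 0.702
finger_force: 0.0
```

```bash
python3 -c "
from meas import *
go((.59,-.242,.014,70.4))
s=ctrl.read_camera('scene')
montage([(s,120,150,100,80,7)],'pics/m6.png',700,560)"
```

```text
[-0.8  5.9 47.4] turn -0.0 | at [ 0.5849 -0.2393  0.0614] 70.4 t 7.9 op 0.7 F [-0.  -1.6  0.6]
```

View pics/m6.png

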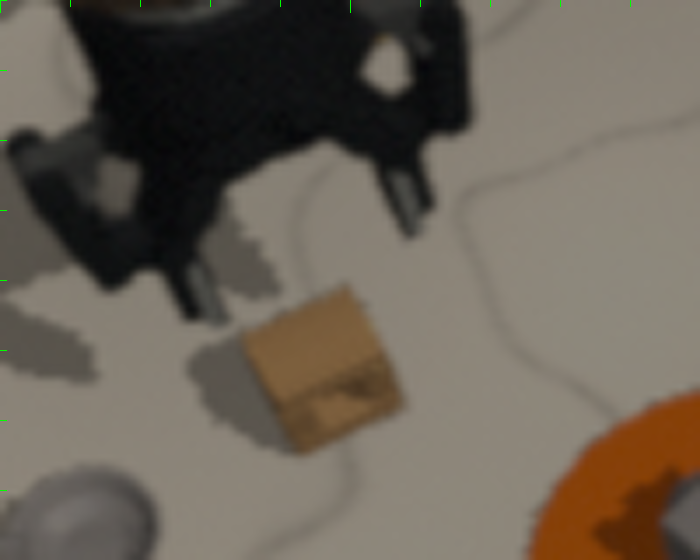

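Emit:
{"fn": "send_rows", "kwargs": {"steps": [[-0.001,0.0055,0.02,0,0.4],[-0.001,0.0055,0.04,0,0.4],[-0.001,0.0055,0.047,0,0.4],[-0.001,0.0055,0.047,0,0.4],[-0.001,0.0055,0.047,0,-1],[-0.001,0.0055,0.047,0,-1],[-0.001,0.0055,0.047,0,-1],[-0.001,0.0055,0.047,0,-1],[-0.001,0.0055,0.047,0,-1],[-0.001,0.0055,0.047,0,-1]], "squeeze": 25}}

```text
time: 8.95
eef_pos: [0.5918, -0.2437, 0.0177]
tcp_rot: [0.817, 0.576, 0.001, 0.001]
contact_force: [0.1, 0.4, 5.0]
opening: 0.448
finger_force: 25.7
```

Emit:
{"fn": "send_rows", "kwargs": {"steps": [[0,0,-0.05,0,-1],[0,0,-0.1,0,-1],[0,0,-0.14,-8,-1],[0,0,-0.14,-16,-1],[0,0,-0.14,-17.7,-1],[0,0,-0.14,-17.7,-1]]}}

```text
time: 9.55
eef_pos: [0.5895, -0.2424, 0.1542]
tcp_rot: [0.72, 0.694, -0.0, -0.001]
contact_force: [0.6, -0.3, -1.2]
opening: 0.439
finger_force: 25.1
```

```bash
python3 -c "
from meas import *
go((.585,.03,.16,88.07),(.585,.03,.098,88.07))"
```

```text
[272.1 -14.3  -5.4] turn -0.1 | at [ 0.5895 -0.2424  0.1542] 87.9 t 9.55 op 0.44 F [ 0.6 -0.3 -1.2]
[272.  -14.2  56.6] turn -0.1 | at [ 0.5895 -0.2424  0.1542] 87.9 t 9.55 op 0.44 F [ 0.6 -0.3 -1.2]
```

Emit:
{"fn": "send_rows", "kwargs": {"steps": [[0.05,-0.003,-0.005,0,-1],[0.1,-0.006,-0.005,0,-1],[0.15,-0.009,-0.005,0,-1],[0.2,-0.012,-0.005,0,-1],[0.25,-0.014,-0.005,0,-1],[0.272,-0.0142,0,0,-1],[0.272,-0.0142,0.03,0,-1],[0.272,-0.0142,0.0566,0,-1],[0.272,-0.0142,0.0566,0,-1],[0.272,-0.0142,0.0566,0,-1],[0.272,-0.0142,0.0566,0,-1]]}}

```text
time: 10.65
eef_pos: [0.5863, 0.029, 0.1001]
tcp_rot: [0.719, 0.695, 0.0, 0.001]
contact_force: [1.1, 0.2, 0.0]
opening: 0.446
finger_force: 25.3
```

```bash
python3 -c "
from meas import *
go((.585,.03,.098,88.07),(.5905,.222,.098,88.07))
s=ctrl.read_camera('scene')
montage([(s,215,215,150,110,5)],'pics/m7.png',750,550)"
```

```text
[ 1.  -1.4  2.1] turn -0.1 | at [0.5863 0.029  0.1001] 88.0 t 10.65 op 0.45 F [1.1 0.2 0. ]
[193.1  -2.6   2.1] turn -0.1 | at [0.5863 0.029  0.1001] 88.0 t 10.65 op 0.45 F [1.1 0.2 0. ]
```

View pics/m7.png

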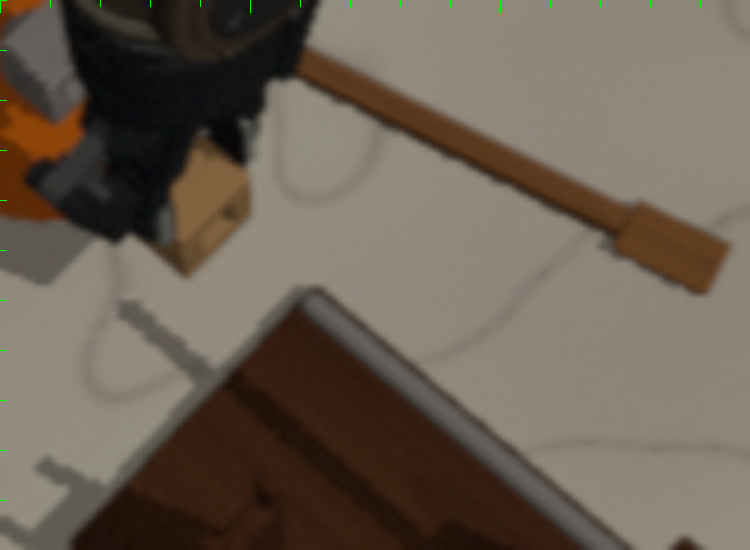

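```bash
sed -i 's/^def tool(target):/S=None\ndef avg(n=5):\n    global S\n    L=[]\n    for _ in range(n): L.append(ctrl.get_state()); ctrl.read_camera("top")\n    S=dict(L[-1]); S["eef_pos"]=np.mean([s["eef_pos"] for s in L],0); print("std mm",(1000*np.std([s["eef_pos"] for s in L],0)).round(1)); return S\ndef tool(target):/; s/s=ctrl.get_state(); r=R/s=S or avg(); r=R/; s/^    s=ctrl.get_state()$/    s=S or avg()/' h.py
python3 -c "
from meas import *
go((.585,.03,.098,88.07),(.5905,.222,.098,88.07))"
```

```text
std mm [0.2 0.1 0.2]
[ 1.  -1.6  2.6] turn -0.0 | at [0.5865 0.0289 0.1006] 88.0 t 10.9 op 0.45 F [0.4 0.1 0.1]
[193.1  -2.7   2.6] turn -0.0 | at [0.5865 0.0289 0.1006] 88.0 t 10.9 op 0.45 F [0.4 0.1 0.1]
```

Emit:
{"fn": "send_rows", "kwargs": {"steps": [[0.01,-0.0016,0.0026,0,-1],[0.025,-0.0018,0.0026,0,-1],[0.04,-0.0018,0.0026,0,-1],[0.055,-0.002,0.0026,0,-1],[0.07,-0.002,0.0026,0,-1],[0.085,-0.002,0.0026,0,-1],[0.085,-0.002,0.0026,0,-1]]}}

```text
time: 11.65
eef_pos: [0.5863, 0.1166, 0.0965]
tcp_rot: [0.718, 0.696, 0.0, -0.0]
contact_force: [0.4, -0.0, -0.4]
opening: 0.447
finger_force: 25.3
```

```bash
python3 -c "
from meas import *
go((.5905,.222,.098,88.07))
s=ctrl.read_camera('scene')
montage([(s,245,235,120,110,5)],'pics/m8.png',600,550)"
```

```text
std mm [0.1 0.9 0. ]
[107.    0.4  -1.5] turn -0.0 | at [0.5864 0.1151 0.0965] 88.0 t 11.85 op 0.45 F [-0.5  0.4 -0.3]
```

View pics/m8.png

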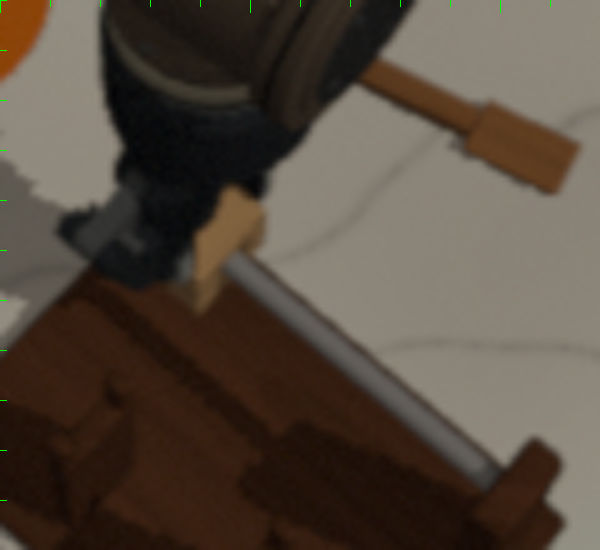

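Emit:
{"fn": "send_rows", "kwargs": {"steps": [[0.02,0,-0.0015,0,-1],[0.04,0,-0.0015,0,-1],[0.06,0.0002,-0.0015,0,-1],[0.08,0.0004,-0.0015,0,-1],[0.1,0.0004,-0.0015,0,-1],[0.107,0.0004,-0.0015,0,-1],[0.107,0.0004,-0.0015,0,-1],[0.107,0.0004,-0.0015,0,-1]]}}

```text
time: 12.75
eef_pos: [0.5905, 0.2204, 0.0979]
tcp_rot: [0.719, 0.695, -0.0, 0.0]
contact_force: [0.3, -0.8, -0.7]
opening: 0.442
finger_force: 25.3
```

Emit:
{"fn": "send_rows", "kwargs": {"steps": [[0,0,0.002,0,-1],[0,0,0.002,0,0.3],[0,0,0.002,0,0.4],[0,0,0.002,0,0.4],[0,0,-0.03,0,0.4],[0,0,-0.07,0,0.4],[-0.05,0,-0.11,0,0.4],[-0.1,0,-0.11,0,0.4],[-0.15,0,-0.11,0,0.4],[-0.2,-0.02,-0.11,0,0.4],[-0.25,-0.04,-0.11,0,0.4],[-0.3,-0.06,-0.11,0,0.4]]}}

```text
time: 13.95
eef_pos: [0.5284, -0.0579, 0.2084]
tcp_rot: [0.719, 0.695, 0.0, 0.0]
contact_force: [0.7, -0.5, -0.2]
opening: 0.691
finger_force: 0.0
```

```bash
python3 -c "
from meas import *
t=ctrl.read_camera('top');s=ctrl.read_camera('scene')
montage([(t,360,130,100,90,4),(t,150,90,100,80,4),(s,225,255,140,100,2.8),(s,150,120,60,50,5)],'pics/m9.png')
go((.4675,-.3546,.15,101.8))"
```

```text
std mm [0.7 1.9 0.1]
[-298.8  -51.3   58.2] turn -13.7 | at [ 0.5288 -0.0577  0.2083] 88.1 t 14.25 op 0.7 F [-0.   0.4  0.4]
```

View pics/m9.png

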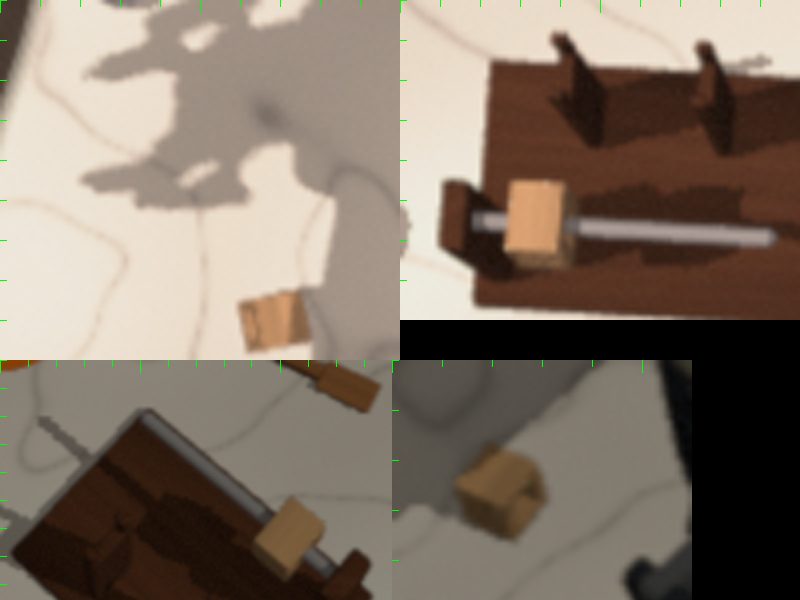

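Emit:
{"fn": "send_rows", "kwargs": {"steps": [[-0.05,-0.01,0,-5,0.3],[-0.1,-0.02,0,-10,0.3],[-0.15,-0.03,0,-13.7,0.3],[-0.2,-0.04,0,-13.7,0.3],[-0.25,-0.05,0,-13.7,0.3],[-0.299,-0.051,0.03,-13.7,0.3],[-0.299,-0.051,0.07,-13.7,0.3],[-0.299,-0.051,0.11,-13.7,0.3],[-0.299,-0.051,0.14,-13.7,0.3],[-0.299,-0.051,0.14,-13.7,0.3],[-0.299,-0.051,0.14,-13.7,0.3],[-0.299,-0.051,0.14,-13.7,0.3]]}}

```text
time: 15.5
eef_pos: [0.4701, -0.3539, 0.0706]
tcp_rot: [0.63, 0.776, -0.0, 0.002]
contact_force: [0.1, -0.1, 0.6]
opening: 0.65
finger_force: 0.0
```

```bash
python3 -c "
from meas import *
go((.4675,-.3546,.013,101.8))
for n in('top','scene'):
    im,hsv=hsvof(n)
    m=cv2.inRange(hsv,(5,80,60),(22,255,255))
    k,l,st,ce=cv2.connectedComponentsWithStats(m)
    for i in range(1,k):
        if 60<st[i,4]<900: print(n,st[i],ce[i].round(1),plane(n,ce[i],0.02).round(3))
"
```

```text
std mm [0.3 0.1 0.3]
[ 0.1 -2.4 57.6] turn -0.0 | at [ 0.4697 -0.354   0.0706] 101.8 t 15.7 op 0.65 F [-0.   0.1 -0.3]
top [160 135   7  18  91] [162.8 143.4] [0.61  0.295 0.02 ]
top [431 162  62  60 694] [464.7 200.4] [ 0.493 -0.443  0.02 ]
top [201 202  92  22 599] [240.5 212. ] [0.448 0.099 0.02 ]
top [420 203  17  15 161] [426.8 209.2] [ 0.469 -0.352  0.02 ]
top [499 207  33  47 181] [513.8 232.7] [ 0.418 -0.562  0.02 ]
top [498 228  10  15  94] [502.2 235.2] [ 0.411 -0.534  0.02 ]
top [499 241  18  19  63] [507.  251.6] [ 0.372 -0.546  0.02 ]
top [391 273  39  44 394] [407.8 294. ] [ 0.264 -0.308  0.02 ]
top [410 302  22  23  83] [421.6 314.2] [ 0.217 -0.342  0.02 ]
top [240 360  66  23 764] [269.  368.2] [0.08  0.018 0.02 ]
scene [162 137  19  19 210] [171.8 145.2] [ 0.465 -0.358  0.02 ]
scene [268 222  93  52 686] [319.8 249.1] [0.453 0.103 0.02 ]
scene [316 304  25  28 393] [328.2 317.1] [0.563 0.21  0.02 ]
```

Emit:
{"fn": "send_rows", "kwargs": {"steps": [[0,-0.0024,0.025,0,0.2],[0,-0.0024,0.05,0,0.2],[0,-0.0024,0.0576,0,0.2],[0,-0.0024,0.0576,0,0.2],[0,-0.0024,0.0576,0,-1],[0,-0.0024,0.0576,0,-1],[0,-0.0024,0.0576,0,-1],[0,-0.0024,0.0576,0,-1],[0,-0.0024,0.0576,0,-1],[0,-0.0024,0.0576,0,-1],[0,-0.0024,0.0576,0,-1]], "squeeze": 25}}

```text
time: 16.95
eef_pos: [0.4668, -0.355, 0.0125]
tcp_rot: [0.631, 0.776, -0.0, 0.002]
contact_force: [-2.9, -0.3, 5.9]
opening: -0.001
finger_force: 3.3
```

```bash
python3 -c "
from meas import *
go((.585,.02,.18,88.07))"
```

```text
std mm [0. 0. 0.]
[ 342.5  192.4 -168.3] turn 13.7 | at [ 0.4668 -0.355   0.0125] 101.8 t 17.15 op 0.0 F [-1.2 -0.1  6.7]
```

```bash
python3 -c "
from meas import *
s=ctrl.read_camera('scene');t=ctrl.read_camera('top')
montage([(s,120,100,110,80,7),],'pics/m10.png',770,560)
for n in('top','scene'):
    im,hsv=hsvof(n)
    m=cv2.inRange(hsv,(5,80,60),(22,255,255))
    k,l,st,ce=cv2.connectedComponentsWithStats(m)
    for i in range(1,k):
        if 60<st[i,4]<900: print(n,st[i],ce[i].round(1),plane(n,ce[i],0.02).round(3))
"
```

```text
top [160 136   7  17  95] [162.9 143.8] [0.61  0.295 0.02 ]
top [472 178  35  42 617] [488.7 198.5] [ 0.499 -0.502  0.02 ]
top [423 192  48  29 421] [449.4 206.5] [ 0.477 -0.406  0.02 ]
top [201 202  92  22 600] [240.5 212. ] [0.448 0.099 0.02 ]
top [490 236  12  18  80] [494.3 244.3] [ 0.389 -0.515  0.02 ]
top [279 361  26  11 182] [291.4 365.4] [ 0.088 -0.035  0.02 ]
top [247 405  25  15 179] [259.2 414.6] [-0.028  0.038  0.02 ]
scene [163 140  18  16 137] [172.4 147.6] [ 0.469 -0.351  0.02 ]
scene [268 222  93  52 690] [319.7 249.1] [0.453 0.103 0.02 ]
scene [316 304  25  28 394] [328.2 317.1] [0.563 0.21  0.02 ]
```

View pics/m10.png

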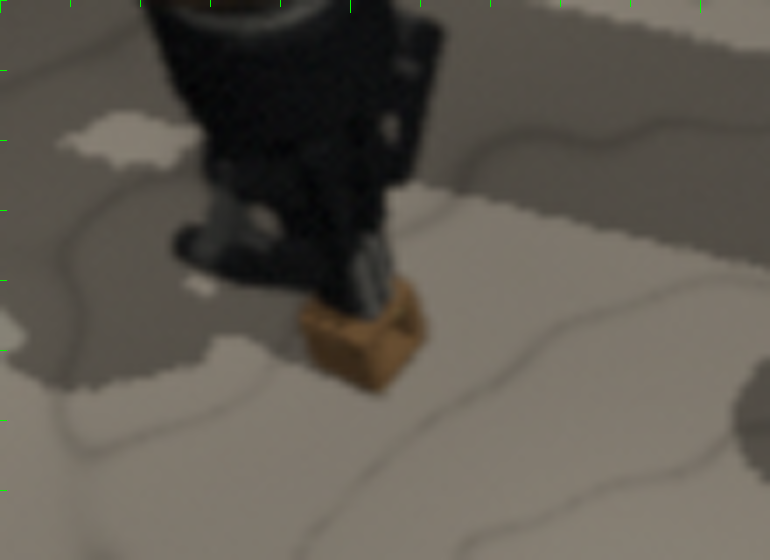

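```bash
python3 -c "
from meas import *
for z in (.0045,.02,.032,.04): print(z,proj('scene',(.4668,-.355,z)),proj('top',(.4668,-.355,z)))
print(plane('scene',(174.3,155.5),0), plane('scene',(173.7,155.5),0), plane('scene',(173.5,145),.0045))
im=ctrl.read_camera('top'); import cv2
hsv=cv2.cvtColor(np.ascontiguousarray(im),cv2.COLOR_RGB2HSV)
print(ctrl.get_state())
"
```

```text
0.0045 [173.10995536 149.96402892] [426.02218286 210.32369482]
0.02 [171.9228751  146.23488513] [428.15627148 209.94817936]
0.032 [170.9852299  143.28932708] [429.85357931 209.6495201 ]
0.04 [170.35087009 141.2965225 ] [431.00776652 209.44642865]
[ 0.47517067 -0.3430972   0.        ] [ 0.47615211 -0.34426511  0.        ] [ 0.45520211 -0.36574124  0.0045    ]
{'time': 17.45, 'qpos': array([-8.22915591e-01,  3.35076357e-01,  1.91874075e+00, -3.49394449e-04,
        8.84150938e-01, -1.02797316e+00]), 'dq': array([-0.00061523,  0.00195198,  0.00042376,  0.00071326, -0.00013598,
       -0.0004394 ]), 'joint_efforts': array([ 5.79370782e-01, -3.28466606e+01, -2.09636039e+01,  2.17451099e-01,
       -2.09350032e-01, -7.83137366e-04]), 'eef_pos': array([ 0.4668199 , -0.35497417,  0.01245853]), 'tcp_rot': array([ 6.30934814e-01,  7.75833718e-01, -3.86959823e-04,  1.77567167e-03]), 'contact_force': array([-1.65950623,  0.00856625,  6.61813134]), 'wrist_torque': array([0.01755154, 0.25998786, 0.0421162 ]), 'finger_force': 3.2708420581184328, 'opening': 0.00412071300986423}
```

Emit:
{"fn": "send_rows", "kwargs": {"steps": [[0,0,-0.01,0,-1],[0,0,-0.02,0,-1],[0,0,-0.03,0,-1],[0,0,-0.04,0,-1],[0,0,-0.055,0,-1],[0,0,-0.07,0,-1],[0,0,-0.07,0,-1],[0,0,-0.07,0,-1]]}}

```text
time: 18.25
eef_pos: [0.4661, -0.3539, 0.0812]
tcp_rot: [0.631, 0.776, -0.0, 0.001]
contact_force: [-0.7, 0.1, -0.4]
opening: 0.004
finger_force: 0.0
```

```bash
python3 -c "
from meas import *
s=ctrl.read_camera('scene');t=ctrl.read_camera('top')
montage([(s,140,100,70,70,5.5),(t,400,180,70,70,5.5)],'pics/m11.png',800,400)
print(ctrl.get_state()['opening'],ctrl.get_state()['contact_force'],ctrl.get_state()['eef_pos'])
im,hsv=hsvof('scene')
m=cv2.inRange(hsv,(5,80,60),(22,255,255))
k,l,st,ce=cv2.connectedComponentsWithStats(m)
for i in range(1,k):
        if 60<st[i,4]<900: print(st[i],ce[i].round(1),plane('scene',ce[i],0.02).round(3))
"
```

```text
0.0008977621447642852 [-0.07020108 -0.03528043 -0.85214366] [ 0.465381   -0.35321987  0.0797871 ]
[162 137  19  19 211] [171.7 145.3] [ 0.465 -0.358  0.02 ]
[268 222  93  52 685] [320.  249.2] [0.453 0.103 0.02 ]
[316 304  25  28 394] [328.2 317.1] [0.563 0.21  0.02 ]
```

View pics/m11.png

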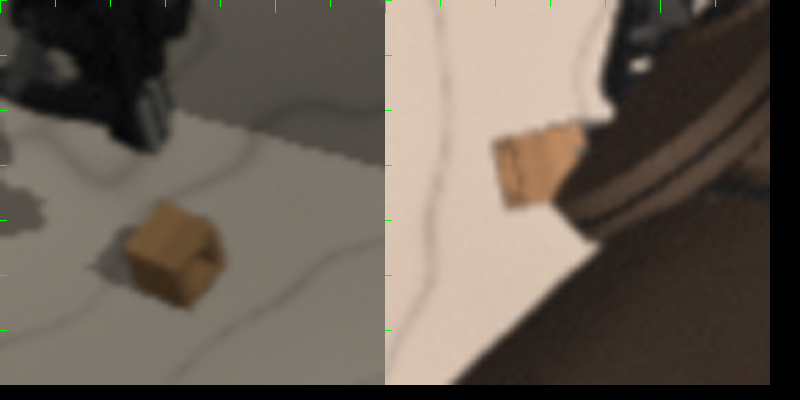

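```bash
python3 -c "
from meas import *
for z in (.072,.08,.09,.1): print(z,proj('scene',(.4654,-.3532,z)))
o1,d1=ray('scene',(167,127.6)); print(plane('scene',(167,127.6),.072))
"
```

```text
0.072 [168.67189615 133.11106416]
0.08 [168.00399632 130.9951126 ]
0.09 [167.15755812 128.31353949]
0.1 [166.29799272 125.59037852]
[ 0.45623797 -0.36882805  0.072     ]
```

```bash
python3 -c "
from meas import *
for z in (.053,.06,.07,.08): print(z,proj('scene',(.5849,-.2393,z)))
print([proj('scene',p) for p in [(.59,-.242,.04),(.59,-.242,0)]])
"
```

```text
0.053 [166.4743236  195.27542196]
0.06 [165.84215283 193.66447451]
0.07 [164.92651882 191.33118367]
0.08 [163.99581256 188.95948451]
[array([165.20175253, 199.02366985]), array([168.68932861, 207.69484294])]
```

Emit:
{"fn": "send_rows", "kwargs": {"steps": [[0,0.001,0,0,0.2],[0,0.001,0,0,0.2],[0,0.001,0.03,0,0.2],[0,0.001,0.06,0,0.2],[0,0.001,0.067,0,0.2],[0,0.001,0.067,0,0.2],[0,0.001,0.067,0,0.2]]}}

```text
time: 19.1
eef_pos: [0.4674, -0.3541, 0.0145]
tcp_rot: [0.631, 0.776, -0.0, 0.001]
contact_force: [-0.6, 0.5, -0.1]
opening: 0.602
finger_force: 0.0
```

```bash
python3 -c "
from meas import *
go((.4665,-.356,.0,101.8))
im=ctrl.read_camera('scene'); c=im[120:165,150:195].astype(int)
# dark gripper pixels: lowest rows per column
g=(im.max(2)<40)
for x in range(150,196,3): 
    r=np.where(g[110:170,x])[0]; print(x, 110+r.max() if len(r) else None,end=' ; ')
"
```

```text
std mm [0.1 0.1 0.3]
[-1.3 -1.5 15. ] turn -0.0 | at [ 0.4677 -0.3544  0.015 ] 101.8 t 19.3 op 0.6 F [-0.1  0.1  0.4]
150 143 ; 153 144 ; 156 146 ; 159 149 ; 162 150 ; 165 150 ; 168 123 ; 171 123 ; 174 132 ; 177 133 ; 180 122 ; 183 116 ; 186 None ; 189 None ; 192 None ; 195 None ;
```

Emit:
{"fn": "send_rows", "kwargs": {"steps": [[0,-0.001,0.004,0,0.2],[0,-0.001,0.008,0,0.2],[0,-0.001,0.01,0,0.2],[0,-0.001,0.01,0,0.2]]}}

```text
time: 19.8
eef_pos: [0.4654, -0.3532, 0.0026]
tcp_rot: [0.631, 0.776, 0.0, -0.001]
contact_force: [0.6, 0.1, -0.6]
opening: 0.594
finger_force: 0.0
```

Emit:
{"fn": "send_rows", "kwargs": {"steps": [[0,0,0,0,-0.1],[0,0,0,0,-0.2],[0,0,0,0,-1],[0,0,0,0,-1],[0,0,0,0,-1],[0,0,0,0,-1],[0,0,0,0,-1]]}}

```text
time: 20.5
eef_pos: [0.4659, -0.3538, 0.0037]
tcp_rot: [0.631, 0.776, -0.0, 0.0]
contact_force: [0.1, -0.6, 1.8]
opening: 0.366
finger_force: 25.2
```

Emit:
{"fn": "send_rows", "kwargs": {"steps": [[0,0,-0.03,0,-1],[0,0,-0.07,0,-1],[0,0,-0.11,0,-1],[0,0,-0.15,8,-1],[0,0,-0.16,13.7,-1],[0,0,-0.16,13.7,-1],[0,0,-0.16,13.7,-1]]}}

```text
time: 21.2
eef_pos: [0.4653, -0.3531, 0.1624]
tcp_rot: [0.718, 0.696, -0.0, -0.001]
contact_force: [0.4, 0.5, -0.2]
opening: 0.364
finger_force: 25.1
```

```bash
python3 -c "
from meas import *
go((.585,.02,.15,88.07))"
```

```text
std mm [0.2 0.2 0.5]
[376.5 107.7  12.1] turn 0.0 | at [ 0.4649 -0.3528  0.1614] 88.1 t 21.4 op 0.37 F [0. 1. 0.]
```

Emit:
{"fn": "send_rows", "kwargs": {"steps": [[0.045,0.013,0,0,-1],[0.09,0.026,0,0,-1],[0.135,0.039,0,0,-1],[0.18,0.052,0,0,-1],[0.225,0.065,0,0,-1],[0.27,0.078,0,0,-1],[0.315,0.091,0,0,-1],[0.36,0.104,0,0,-1],[0.3765,0.1077,0.04,0,-1],[0.3765,0.1077,0.07,0,-1],[0.3765,0.1077,0.07,0,-1],[0.3765,0.1077,0.07,0,-1]]}}

```text
time: 22.65
eef_pos: [0.5857, 0.0189, 0.0928]
tcp_rot: [0.719, 0.695, -0.001, -0.001]
contact_force: [-0.2, -0.5, 0.2]
opening: 0.359
finger_force: 25.1
```

```bash
python3 -c "
from meas import *
go((.585,.02,.0882,88.07),(.589,.172,.0882,88.07))
im=ctrl.read_camera('scene');hsv=cv2.cvtColor(np.ascontiguousarray(im),cv2.COLOR_RGB2HSV)
m=cv2.inRange(hsv,(5,80,60),(22,255,255)); k,l,st,ce=cv2.connectedComponentsWithStats(m)
for i in range(1,k):
    if 60<st[i,4]<900: print(st[i],ce[i].round(1))
for P in((.585,.02,.1),(.585,.035,.083)): print(proj('scene',P))
"
```

```text
std mm [0.8 0.3 1.1]
[ 1.5 -2.2  6.6] turn -0.1 | at [0.5871 0.0184 0.0948] 88.0 t 22.85 op 0.37 F [-0.2 -0.   0.2]
[153.6  -3.5   6.5] turn -0.1 | at [0.5871 0.0184 0.0948] 88.0 t 22.85 op 0.37 F [-0.2 -0.   0.2]
[389   0  23  26  81] [400.9  10.8]
[280 130  11  18 121] [284.3 138.4]
[269 222  92  52 742] [319. 249.]
[246 241  12  22 171] [251.  251.3]
[315 304  26  29 431] [327.5 318. ]
[250.12360781 253.76021474]
[256.04019479 261.5604133 ]
```

Emit:
{"fn": "send_rows", "kwargs": {"steps": [[0.0015,-0.0022,0.0045,0,-1],[0.0015,-0.0022,0.0045,0,-1],[0.0015,-0.0022,0.0045,0,-1],[0.0015,-0.0022,0.0045,0,-1],[0.0015,-0.0022,0.0045,0,-1]]}}

```text
time: 23.45
eef_pos: [0.5841, 0.0206, 0.0889]
tcp_rot: [0.719, 0.695, 0.0, 0.0]
contact_force: [0.8, 0.7, -1.0]
opening: 0.363
finger_force: 25.1
```

```bash
python3 -c "
from meas import *
go((.585,.02,.0882,88.07),(.589,.172,.0882,88.07))"
```

```text
std mm [0. 0. 0.]
[-0.5  0.9  0.7] turn -0.0 | at [0.5841 0.0206 0.0889] 88.1 t 23.65 op 0.37 F [-0.4  0.  -0.9]
[151.5  -0.2   0.7] turn -0.0 | at [0.5841 0.0206 0.0889] 88.1 t 23.65 op 0.37 F [-0.4  0.  -0.9]
```

Emit:
{"fn": "send_rows", "kwargs": {"steps": [[0.02,0.0004,0.0007,0,-1],[0.035,0.0004,0.0007,0,-1],[0.05,0.0004,0.0007,0,-1],[0.065,0.0004,0.0007,0,-1],[0.08,0.0004,0.0007,0,-1],[0.1,0.0002,0.0007,0,-1],[0.12,0,0.0007,0,-1],[0.14,0,0.0007,0,-1],[0.1515,0,0.0007,0,-1],[0.1515,0,0.0007,0,-1],[0.1515,0,0.0007,0,-1]]}}

```text
time: 24.8
eef_pos: [0.5891, 0.172, 0.0881]
tcp_rot: [0.719, 0.695, -0.0, 0.0]
contact_force: [0.7, -0.8, 0.2]
opening: 0.366
finger_force: 25.1
```

```bash
python3 -c "
from meas import *
go((.589,.172,.0882,88.07))
im=ctrl.read_camera('scene');hsv=cv2.cvtColor(np.ascontiguousarray(im),cv2.COLOR_RGB2HSV)
m=cv2.inRange(hsv,(5,80,60),(22,255,255)); k,l,st,ce=cv2.connectedComponentsWithStats(m)
for i in range(1,k):
    if 60<st[i,4]<900: print(st[i],ce[i].round(1))
print(proj('scene',(.589,.172,.1)),proj('scene',(.5905,.2204,.096)))
"
```

```text
std mm [0.1 0.3 0. ]
[ 0.5 -0.2 -0. ] turn -0.1 | at [0.5892 0.1714 0.0882] 88.0 t 25.0 op 0.37 F [-0.4 -0.1 -0.1]
[422   0  68 109 699] [455.4  52.1]
[356 177  14  27 211] [362.9 189.4]
[306 296  12  17  63] [311.8 303.4]
[315 304  26  29 416] [327.8 317.7]
[308.10581134 302.17434821] [327.70249881 319.47897983]
```

Emit:
{"fn": "send_rows", "kwargs": {"steps": [[0,0,0.002,0,-1],[0,0,0.002,0,0.1],[0,0,0.002,0,0.3],[0,0,0.002,0,0.3],[0,0,-0.03,0,0.3],[0,0,-0.07,0,0.3],[-0.05,0,-0.11,0,0.3],[-0.1,0,-0.11,0,0.3],[-0.15,-0.01,-0.11,0,0.3],[-0.2,-0.03,-0.11,0,0.3],[-0.25,-0.04,-0.11,0,0.3],[-0.25,-0.04,-0.11,0,0.3]]}}

```text
time: 26.3
eef_pos: [0.5396, -0.0801, 0.1985]
tcp_rot: [0.72, 0.694, -0.0, 0.001]
contact_force: [-0.5, 0.4, -0.1]
opening: 0.654
finger_force: 0.0
```

```bash
python3 -c "
from meas import *
go((.5485,-.0925,.1,88.07),(.5485,-.0925,.006,88.07))
for n in('top','scene'):
    im,hsv=hsvof(n)
    m=cv2.inRange(hsv,(5,80,60),(22,255,255)); k,l,st,ce=cv2.connectedComponentsWithStats(m)
    for i in range(1,k):
        if 60<st[i,4]<900: print(n,st[i],ce[i].round(1))
    for P in ((.589,.172,.112),(.5905,.2204,.116)): print(proj(n,P).round(1))
"
```

```text
std mm [0.5 1.6 0.1]
[-13.5   8.8  98.5] turn -0.1 | at [ 0.5402 -0.0788  0.1985] 88.0 t 26.5 op 0.65 F [ 1.1  0.2 -1.1]
[-13.5   8.7 192.5] turn -0.1 | at [ 0.5402 -0.0788  0.1985] 88.0 t 26.5 op 0.65 F [ 1.1  0.2 -1.1]
top [276  91  33  81 294] [293.  127.5]
top [349 118  34 101 363] [366.8 167.2]
top [160 136   7  17  95] [163.  143.7]
top [268 171   9  26  82] [271.7 183.6]
top [301 382  14  31 189] [307.9 396. ]
[205.6 145.6]
[183.4 143.9]
scene [268 222  93  52 728] [319.  248.9]
scene [295 289  23  24 307] [306.3 299.8]
scene [316 304  25  29 403] [328.  317.4]
[308.5 300.1]
[328.7 316.3]
```

Emit:
{"fn": "send_rows", "kwargs": {"steps": [[-0.0135,0.0087,0.05,0,0.3],[-0.0135,0.0087,0.1,0,0.3],[-0.0135,0.0087,0.13,0,0.3],[-0.0135,0.0087,0.13,0,0.3],[-0.0135,0.0087,0.13,0,0.3],[-0.0135,0.0087,0.13,0,0.3]]}}

```text
time: 27.25
eef_pos: [0.5512, -0.0905, 0.071]
tcp_rot: [0.719, 0.695, 0.001, 0.002]
contact_force: [0.3, -0.8, -0.3]
opening: 0.648
finger_force: 0.0
```

```bash
python3 -c "
from meas import *
print(plane('scene',(225.7,222.3),.04))
go((.548,-.092,.008,88.07))
"
```

```text
[ 0.54451566 -0.09357824  0.04      ]
std mm [0.3 0.1 0.3]
[-1.4 -3.1 62.9] turn 0.0 | at [ 0.5509 -0.0906  0.0709] 88.1 t 27.45 op 0.65 F [-0.6 -0.   0.5]
```

Emit:
{"fn": "send_rows", "kwargs": {"steps": [[-0.0014,-0.0035,0.03,0,0.3],[-0.0014,-0.0035,0.055,0,0.3],[-0.0014,-0.0035,0.062,0,0.3],[-0.0014,-0.0035,0.062,0,0.3],[-0.0014,-0.0035,0.062,0,-0.2],[-0.0014,-0.0035,0.062,0,-1],[-0.0014,-0.0035,0.062,0,-1],[-0.0014,-0.0035,0.062,0,-1],[-0.0014,-0.0035,0.062,0,-1],[-0.0014,-0.0035,0.062,0,-1]], "squeeze": 35}}

```text
time: 28.5
eef_pos: [0.5469, -0.0921, 0.008]
tcp_rot: [0.719, 0.695, 0.001, 0.001]
contact_force: [0.2, -0.2, 5.5]
opening: 0.408
finger_force: 35.9
```

```bash
python3 -c "
from meas import *
go((.585,.03,.16,88.07))
"
```

```text
std mm [0. 0. 0.]
[ 123.2   34.4 -152. ] turn -0.0 | at [ 0.5469 -0.0921  0.008 ] 88.1 t 28.7 op 0.41 F [-0.2 -0.2  6. ]
```

Emit:
{"fn": "send_rows", "kwargs": {"steps": [[0,0,-0.04,0,-1],[0,0,-0.08,0,-1],[0,0,-0.12,0,-1],[0.04,0.011,-0.13,0,-1],[0.08,0.022,-0.13,0,-1],[0.113,0.034,-0.12,0,-1],[0.113,0.034,-0.09,0,-1],[0.113,0.034,-0.078,0,-1],[0.113,0.034,-0.078,0,-1],[0.113,0.034,-0.078,0,-1],[0.113,0.034,-0.078,0,-1]]}}

```text
time: 29.85
eef_pos: [0.5841, 0.0193, 0.0856]
tcp_rot: [0.719, 0.695, 0.001, 0.001]
contact_force: [-0.3, 0.0, -0.7]
opening: 0.409
finger_force: 35.5
```

```bash
python3 -c "
from meas import *
go((.585,.02,.0863,88.07),(.5867,.096,.0863,88.07))
"
```

```text
std mm [0.1 0.1 0.2]
[ 0.5  0.9 -0.7] turn -0.1 | at [0.584  0.0195 0.0856] 88.0 t 30.05 op 0.41 F [ 0.7 -0.5 -1. ]
[76.6  0.  -0.8] turn -0.1 | at [0.584  0.0195 0.0856] 88.0 t 30.05 op 0.41 F [ 0.7 -0.5 -1. ]
```

Emit:
{"fn": "send_rows", "kwargs": {"steps": [[0.015,0.0005,-0.0005,0,-1],[0.03,0.0005,-0.0005,0,-1],[0.04,0.0005,-0.0005,0,-1],[0.05,0.0003,-0.0005,0,-1],[0.06,0.0002,-0.0005,0,-1],[0.068,0,-0.0005,0,-1],[0.075,0,-0.0005,0,-1],[0.075,0,-0.0005,0,-1],[0.075,0,-0.0005,0,-1]]}}

```text
time: 31.0
eef_pos: [0.5858, 0.0953, 0.0847]
tcp_rot: [0.719, 0.695, 0.0, -0.0]
contact_force: [0.7, 0.4, 0.3]
opening: 0.411
finger_force: 35.6
```

Emit:
{"fn": "send_rows", "kwargs": {"steps": [[0.001,0,0,0,-1],[0.002,0,0,0,-1],[0.003,0,0,0,-1],[0.003,0,0,0,-1]]}}

```text
time: 31.4
eef_pos: [0.5859, 0.096, 0.0846]
tcp_rot: [0.719, 0.695, -0.002, 0.001]
contact_force: [-0.2, -6.3, -0.3]
opening: 0.41
finger_force: 35.6
```

Emit:
{"fn": "send_rows", "kwargs": {"steps": [[-0.001,0,0.001,0,-1],[-0.001,0,0.001,0,0.1],[-0.001,0,0.001,0,0.3],[-0.001,0,0.001,0,0.3],[-0.001,0,-0.03,0,0.3],[-0.001,0,-0.07,0,0.3],[-0.001,0,-0.11,0,0.3],[-0.05,-0.05,-0.12,0,0.3],[-0.1,-0.08,-0.12,0,0.3],[-0.15,-0.08,-0.12,0,0.3],[-0.2,-0.08,-0.12,0,0.3],[-0.2,-0.08,-0.12,0,0.3]]}}

```text
time: 32.6
eef_pos: [0.4986, -0.1016, 0.2054]
tcp_rot: [0.72, 0.694, 0.0, 0.001]
contact_force: [0.6, 0.5, -0.7]
opening: 0.649
finger_force: 0.0
```

```bash
python3 - <<'E'
from meas import *
im,hsv=hsvof("top")
m=comp(hsv,(5,90,60),(20,255,255),(240,212)); ys,xs=np.nonzero(m); print(xs.min(),xs.max(),m.sum())
c=xs; w=[(x,(m[:,x]>0).sum(),np.nonzero(m[:,x])[0].mean()) for x in range(xs.min(),xs.max()+1,8)]; print([(int(a),int(b),round(float(d),1)) for a,b,d in w])
h=xs>226; f=np.polyfit(xs[h],ys[h],1)
e1=plane("top",(xs.max()+.5,np.polyval(f,xs.max()+.5)),.008); e0=plane("top",(xs.min()-.5,np.polyval(f,xs.min()-.5)),.008)
d=(e0-e1);L=np.hypot(*d[:2]);d/=L; print("len",L,"handle end",e1,"blade end",e0,"mid",e1+d*.115,"phi",np.degrees(np.arctan2(d[1],d[0])))
# forks: dark prong tops; rings and cap boxes
for P in((.0,0,0),): pass
for nme,lo,hi in(("wood",(5,80,110),(22,200,255)),):
    mm=cv2.inRange(hsv,lo,hi); k,l,st,ce=cv2.connectedComponentsWithStats(mm)
    for i in range(1,k):
        if 60<st[i,4]<900: print(st[i],ce[i].round(1),plane("top",ce[i],.114).round(4))
E
```

```text
202 288 552
[(202, 8, 216.5), (210, 11, 217.0), (218, 11, 216.0), (226, 5, 214.0), (234, 5, 213.0), (242, 5, 212.0), (250, 6, 210.5), (258, 5, 209.0), (266, 5, 208.0), (274, 5, 207.0), (282, 6, 205.5)]
len 0.2156623509467519 handle end [ 0.47117768 -0.01657293  0.008     ] blade end [0.43077407 0.19527088 0.008     ] mid [0.44963282 0.09639087 0.008     ] phi 100.79797750558711
[176 135  16  22 286] [183.4 144.6] [0.5893 0.2207 0.114 ]
[200 138  15  18 225] [207.4 146.3] [0.5871 0.1675 0.114 ]
[307 146  21  51 343] [317.4 178.9] [ 0.5216 -0.0782  0.114 ]
[293 148  20  38 322] [300.2 165.2] [ 0.5509 -0.0394  0.114 ]
[201 202  88  22 570] [238.  212.4] [0.4424 0.0942 0.114 ]
```

```bash
python3 -c "
from meas import *
go((.452,.0865,.15,100.8))
"
```

```text
std mm [0.2 2.  0.2]
[185.2 -53.3  55.1] turn -12.7 | at [ 0.499  -0.1004  0.205 ] 88.1 t 32.85 op 0.65 F [-0.7 -0.3  0.6]
```

Emit:
{"fn": "send_rows", "kwargs": {"steps": [[0.05,-0.013,0,-5,0],[0.1,-0.027,0,-10,-0.2],[0.15,-0.04,0,-12.7,-0.2],[0.185,-0.053,0.03,-12.7,-0.2],[0.185,-0.053,0.08,-12.7,-0.2],[0.185,-0.053,0.12,-12.7,-0.2],[0.185,-0.053,0.16,-12.7,-0.2],[0.185,-0.053,0.16,-12.7,-0.2],[0.185,-0.053,0.16,-12.7,-0.2],[0.185,-0.053,0.16,-12.7,-0.2]]}}

```text
time: 33.9
eef_pos: [0.4546, 0.0881, 0.0473]
tcp_rot: [0.637, 0.771, 0.001, 0.002]
contact_force: [0.9, 0.5, 0.8]
opening: 0.397
finger_force: 0.0
```

```bash
python3 -c "
from meas import *
go((.452,.0865,.005,100.8))
im,hsv=hsvof('scene')
m=cv2.inRange(hsv,(5,80,60),(22,255,255)); k,l,st,ce=cv2.connectedComponentsWithStats(m)
for i in range(1,k):
    if 60<st[i,4]<900: print(st[i],ce[i].round(1))
"
```

```text
std mm [0.3 0.2 0.3]
[-0.8 -2.9 42.2] turn -0.1 | at [0.4545 0.0878 0.0472] 100.7 t 34.1 op 0.4 F [-0.2  0.5  0.7]
[274 226  87  48 596] [324.3 251.6]
[295 289  23  24 300] [306.3 299.7]
[316 304  25  29 399] [328.1 317.3]
```

Emit:
{"fn": "send_rows", "kwargs": {"steps": [[-0.001,-0.003,0.02,0,-0.2],[-0.001,-0.003,0.04,0,-0.3],[-0.001,-0.003,0.045,0,-0.35],[-0.001,-0.003,0.048,0,-0.35],[-0.001,-0.003,0.048,0,-0.35]]}}

```text
time: 34.7
eef_pos: [0.4501, 0.0861, -0.0029]
tcp_rot: [0.638, 0.77, 0.0, 0.0]
contact_force: [0.3, -0.6, 0.3]
opening: 0.322
finger_force: 0.0
```

Emit:
{"fn": "send_rows", "kwargs": {"steps": [[0,0.0015,0.002,0,-0.35],[0,0.0015,0.004,0,-0.35],[0,0.0015,0.006,0,-0.35],[0,0.0015,0.006,0,-0.35]]}}

```text
time: 35.1
eef_pos: [0.451, 0.0864, -0.0094]
tcp_rot: [0.638, 0.77, -0.0, -0.0]
contact_force: [-0.9, 0.1, 0.2]
opening: 0.329
finger_force: 0.0
```

Emit:
{"fn": "send_rows", "kwargs": {"steps": [[0,0,0,0,-0.5],[0,0,0,0,-0.6],[0,0,0,0,-1],[0,0,0,0,-1],[0,0,0,0,-1],[0,0,0,0,-1],[0,0,0,0,-1]], "squeeze": 40}}

```text
time: 35.8
eef_pos: [0.4513, 0.0864, -0.0091]
tcp_rot: [0.638, 0.77, 0.0, 0.0]
contact_force: [-0.5, 0.4, 2.3]
opening: 0.116
finger_force: 39.6
```

Emit:
{"fn": "send_rows", "kwargs": {"steps": [[0,0,-0.005,0,-1],[0,0,-0.01,0,-1],[0,0,-0.02,0,-1],[0,0,-0.03,0,-1],[0,0,-0.03,0,-1]]}}

```text
time: 36.3
eef_pos: [0.4529, 0.0864, 0.0228]
tcp_rot: [0.638, 0.77, 0.001, 0.002]
contact_force: [0.3, -0.1, -0.3]
opening: 0.116
finger_force: 39.0
```

```bash
python3 - <<'E'
from meas import *
s=avg(); print(s["opening"],s["finger_force"],s["eef_pos"],s["contact_force"])
im,hsv=hsvof("scene")
m=comp(hsv,(5,80,60),(22,255,255),(324,252)); ys,xs=np.nonzero(m); print(xs.min(),xs.max(),ys.min(),ys.max(),m.sum())
b=np.array([0.4515,.0863])
for z in(.0055,.0355): print(z,[proj("scene",(.4515-.187*t,.0863+.982*t,z)).round(1) for t in(-.115,.09,.111)])
im,hsv=hsvof("top")
m=comp(hsv,(5,90,60),(20,255,255),(240,212)); ys,xs=np.nonzero(m); print(xs.min(),xs.max(),ys.min(),ys.max(),m.sum())
E
```

```text
std mm [0.7 0.  0.8]
0.11466347222354484 39.002766609191895 [0.45176348 0.08639028 0.02153876] [-0.37268343 -0.04687406 -0.46052519]
318 362 240 268 411
0.0055 [array([269.4, 224.9]), array([350.1, 265.2]), array([358.8, 269.6])]
0.0355 [array([269.2, 218.7]), array([352. , 259.7]), array([360.9, 264.2])]
264 292 201 210 157
```

```bash
python3 - <<'E'
from meas import *
a=plane("top",(190,100),.122);b=plane("top",(225.7,101.7),.122); print(a,b,np.hypot(*(a-b)[:2]))
yh=np.array([.0336,1]);yh/=np.hypot(*yh);xh=np.array([yh[1],-yh[0]])
mid=(a+b)[:2]/2-.0155*xh; root=np.array([.5829+.0336*.257,.257]); r=mid-root; print("mid",mid,"x off",r@xh,"y off",r@yh)
t=root+.085*xh+(r@yh)*yh; print("target",t)
ctrl.read_camera("scene"); go((t[0],t[1],.16,88.07))
E
```

```text
[0.68783253 0.20862709 0.122     ] [0.68635532 0.12950744 0.122     ] 0.07913343371367382
mid [0.67160267 0.16958777] x off 0.0829577066130572 y off -0.08467417899643265
target [0.67364381 0.16951919]
std mm [0.1 0.  0.1]
[  40.1  234.3 -139.6] turn 12.7 | at [0.4509 0.0864 0.0204] 100.8 t 36.9 op 0.12 F [ 0.1 -0.2 -1.3]
```

Emit:
{"fn": "send_rows", "kwargs": {"steps": [[0,0,-0.05,0,-1],[0,0,-0.1,0,-1],[0,0,-0.15,6,-1],[0.005,0.03,-0.155,12.7,-1],[0.015,0.08,-0.155,12.7,-1],[0.025,0.12,-0.155,12.7,-1],[0.03,0.16,-0.155,12.7,-1],[0.035,0.2,-0.155,12.7,-1],[0.04,0.2335,-0.155,12.7,-1],[0.04,0.2335,-0.155,12.7,-1],[0.04,0.2335,-0.155,12.7,-1],[0.04,0.2335,-0.155,12.7,-1]]}}

```text
time: 38.15
eef_pos: [0.6721, 0.169, 0.1754]
tcp_rot: [0.719, 0.695, -0.001, -0.0]
contact_force: [-0.3, 0.3, -0.5]
opening: 0.112
finger_force: 39.2
```

```bash
python3 - <<'E'
from meas import *
ctrl.read_camera("scene"); go((.673,.1695,.125,88.07),(.673,.1695,.093,88.07))
E
```

```text
std mm [0.2 0.  0.2]
[ 0.5  0.6 51.1] turn -0.0 | at [0.6723 0.169  0.1761] 88.0 t 38.4 op 0.12 F [-0.4  0.6 -1.3]
[ 0.5  0.6 83.1] turn -0.0 | at [0.6723 0.169  0.1761] 88.0 t 38.4 op 0.12 F [-0.4  0.6 -1.3]
```

Emit:
{"fn": "send_rows", "kwargs": {"steps": [[0.0005,0.0006,0.03,0,-1],[0.0005,0.0006,0.05,0,-1],[0.0005,0.0006,0.06,0,-1],[0.0005,0.0006,0.068,0,-1],[0.0005,0.0006,0.075,0,-1],[0.0005,0.0006,0.081,0,-1],[0.0005,0.0006,0.083,0,-1],[0.0005,0.0006,0.083,0,-1]]}}

```text
time: 39.25
eef_pos: [0.6738, 0.1698, 0.0928]
tcp_rot: [0.719, 0.695, 0.0, 0.0]
contact_force: [-0.3, 1.3, -0.1]
opening: 0.114
finger_force: 39.2
```

Lower to contact, then view before releasing.

Emit:
{"fn": "send_rows", "kwargs": {"steps": [[0,-0.0005,0.001,0,-1],[0,-0.0005,0.002,0,-1],[0,-0.0005,0.003,0,-1],[0,-0.0005,0.003,0,-1]]}}

```text
time: 39.65
eef_pos: [0.6736, 0.1698, 0.0909]
tcp_rot: [0.719, 0.695, 0.0, 0.0]
contact_force: [-1.0, 0.1, 4.7]
opening: 0.115
finger_force: 41.7
```

```bash
python3 - <<'E'
from meas import *
s=avg(); print(s["eef_pos"],s["contact_force"])
im=ctrl.read_camera("scene"); t=ctrl.read_camera("top")
montage([(im,215,240,160,150,4),(t,150,80,60,60,2.6)],"pics/m12.png")
E
```

```text
std mm [0. 0. 0.]
[0.67359954 0.16981871 0.09092792] [-1.66500234 -0.33470414  5.49389388]
```

View pics/m12.png

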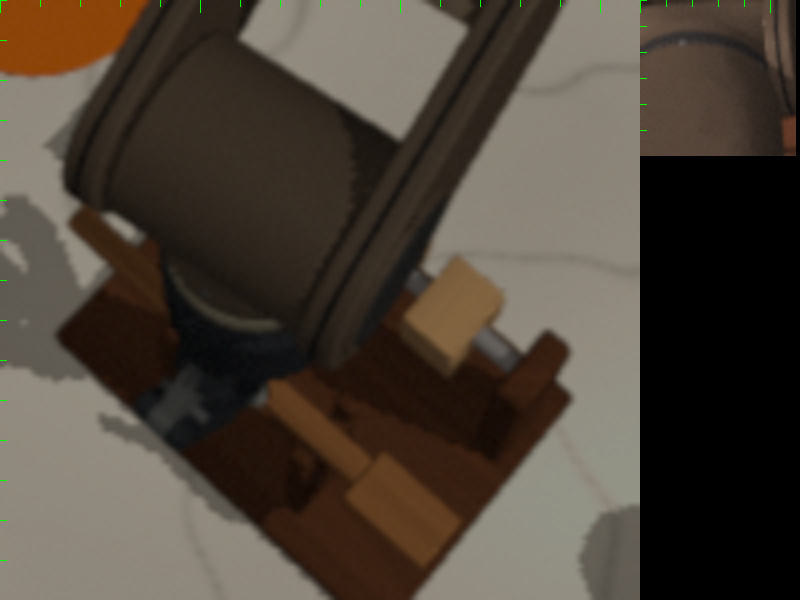

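Emit:
{"fn": "send_rows", "kwargs": {"steps": [[0,0,-0.002,0,-0.5],[0,0,-0.002,0,-0.4],[0,0,-0.002,0,-0.3],[0,0,-0.002,0,-0.3],[0,0,-0.02,0,-0.3],[0,0,-0.06,0,-0.3],[0,0,-0.1,0,-0.3],[-0.05,-0.05,-0.12,0,-0.3],[-0.1,-0.09,-0.12,0,-0.3],[-0.15,-0.13,-0.12,0,-0.3],[-0.2,-0.17,-0.12,0,-0.3],[-0.25,-0.2,-0.12,0,-0.3]]}}

```text
time: 41.2
eef_pos: [0.5076, -0.0163, 0.211]
tcp_rot: [0.719, 0.695, 0.001, 0.001]
contact_force: [-0.3, -0.8, 0.3]
opening: 0.35
finger_force: 0.0
```

Emit:
{"fn": "send_rows", "kwargs": {"steps": [[-0.05,0,0,0,-0.3],[-0.1,0,0,0,-0.3],[-0.15,0,0,0,-0.3],[-0.2,0,0,0,-0.3],[-0.2,0,0,0,-0.3],[-0.2,0,0,0,-0.3]]}}

```text
time: 41.8
eef_pos: [0.5019, -0.2162, 0.2104]
tcp_rot: [0.72, 0.694, 0.0, 0.0]
contact_force: [0.5, 0.5, -0.5]
opening: 0.35
finger_force: 0.0
```

```bash
python3 - <<'E'
from meas import *
s=ctrl.get_state(); print(s["time"],s["eef_pos"],s["contact_force"])
im,hsv=hsvof("top")
m=cv2.inRange(hsv,(5,80,100),(22,200,255)); k,l,st,ce=cv2.connectedComponentsWithStats(m)
for i in range(1,k):
    if 60<st[i,4]<900 and ce[i][0]<290 and ce[i][1]<230: print(st[i],ce[i].round(1),plane("top",ce[i],.112).round(4),rect("top",(l==i).astype(np.uint8),.108))
sub=cv2.inRange(hsv,(0,0,95),(179,85,255))
for r in range(137,160,2): print(r,"".join("#" if v else "." for v in sub[r,166:256]))
for P in((.6734,.1695-.115,.108),(.6734,.1695+.111,.108),(.5861,.0947,.115)): print(proj("top",P).round(1))
E
```

```text
41.8 [ 0.5018996  -0.21624591  0.21035574] [ 0.47079389  0.54819399 -0.54527192]
[159 100 101  20 750] [202.5 108.5] [0.6725 0.1824 0.112 ] [665.6 168.5 224.5  41.8  87.8]
[176 134  17  23 309] [183.5 144.9] [0.589 0.221 0.112] [589.8 221.   50.   35.7   2.6]
[196 140  16  16 228] [203.1 147.3] [0.585  0.1774 0.112 ] [585.4 177.3  33.8  33.7   1.7]
137 ...#......................................................................................
139 ....................................................................###...................
141 ...................................................................################.......
143 .....######........................................................################.......
145 ...########..............######..............#.....................################.......
147 ......####...............######.............#######################################.......
149 ............................................##########################################....
151 ..................................................................###################.....
153 ..................................................................################........
155 ..................................................................################........
157 ###.......................................................................###.............
159 ###.......................................................................................
[259.8 110.3]
[159.1 107.4]
[240.1 147.6]
```

Emit:
{"fn": "send_rows", "kwargs": {"steps": [[0,0,0,0,-0.3],[0,0,0,0,-0.3],[0,0,0,0,-0.3],[0,0,0,0,-0.3],[0,0,0,0,-0.3],[0,0,0,0,-0.3]]}}

```text
time: 42.45
eef_pos: [0.502, -0.2149, 0.2093]
tcp_rot: [0.719, 0.695, -0.0, -0.0]
contact_force: [-0.4, -0.5, 0.1]
opening: 0.351
finger_force: 0.0
```

```bash
python3 - <<'E'
from meas import *
im,hsv=hsvof("top")
m=cv2.inRange(hsv,(5,80,100),(22,200,255)); k,l,st,ce=cv2.connectedComponentsWithStats(m)
for i in range(1,k):
    if 60<st[i,4]<900 and ce[i][0]<290 and ce[i][1]<230: print(st[i],ce[i].round(1))
im,hsv=hsvof("scene")
m=cv2.inRange(hsv,(5,80,60),(22,255,255)); k,l,st,ce=cv2.connectedComponentsWithStats(m)
for i in range(1,k):
    if 60<st[i,4]<900 and ce[i][1]>230: print("s",st[i],ce[i].round(1))
g=cv2.inRange(hsv,(0,0,75),(179,70,255)); print(proj("scene",(.589,.177,.1)),proj("scene",(.589,.172,.1)))
E
```

```text
[159 100 102  21 751] [202.5 108.5]
[176 134  17  23 307] [183.6 144.9]
[196 140  16  16 228] [203.1 147.3]
s [301 291  22  23 292] [311.2 301.5]
s [316 304  25  28 393] [328.2 317.1]
[310.16743034 303.80905479] [308.10581134 302.17434821]
```

```bash
python3 -c "
from plant import ctrl
print(ctrl.sign_off())"
```

```text
the job is handed in; nothing more can be done
None
```

I handed the job in at about 42 s. Both napkin rings present (40 mm, then 32 mm) are on the rod with the larger next to the upright, the cap is pushed home on the rod's end, and the paddle lies across both forks. The last images show everything at rest, but the sign-off gave no verdict.

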